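Unsnap the cover of an instrument case and lay it on the mat

ROBOT

A 6-joint arm with a two-finger parallel gripper is mounted at the origin on a cart in front of the work surface, level with it; the furniture and walls round the work are solid. World frame = base frame: x ahead of the robot, y to its left, z up, the work surface at z = 0. Lengths are in mm, angles in rad, forces in N, time in s.
With the tool pointing down it reaches from about 275 to 725 mm from the base axis. Payload 5.6 kg.
Tool frame: the origin (TCP) lies on the centre line of the jaws, within the pads' length; the fingertips stand 25 mm ahead of it and the grasp point (between the pads) lies 6 mm ahead of it; y points along the fingers, x is the direction in which the jaws open and shut, and the axes are right-handed (so a half turn about y gives the same grasp; the last joint's range is limited). The gripper opens to 85 mm and grips with 20 to 120 N. Pads are 22 mm wide; open, the fingers measure 114 mm over their backs; the gripper's body (76 mm by 85 mm) begins 54 mm behind the grasp point. The pads swing forward as they close: fully open they stand 13 mm farther back than shut.
Start: joints at [1.407, 0.255, 0.108, 0, -1.424, -0.285], TCP at [238.61, 495.538, 256.283] pointing down, gripper open.
Joint ranges: [-2.95, 2.95], [-1.21, 1.97], [-1.09, 1.5], [-2.87, 1.71], [-2.94, -0.07], [-3.05, 3.05]. Speed limits (rad/s): [2.57, 2.57, 3.14, 3.14, 3.14, 3.14].

INTERFACE

Orientations are given as a unit quaternion [x, y, z, w].
In Python, from cell import telemetry, eyes, order gives the robot as it stands. The module is installed in compiled form; this text tells all that it offers.
- The arm moves only by the tool send_rows, never from a script. Its argument "series" is one flat list of numbers, 7 for each row, row after row: the shift along the tool's x, y, z in cm, then the turn, a rotation vector about the tool's x, y, z in rad, then the closure, from 0 (fully open) to 1 (shut). A call has 1 to 8 rows; each row is the pose to reach, as a shift and turn from the pose commanded when the call began, along the tool's axes at that moment; what a row does not reach only later rows make up. A row lasts 1/10 s, in which the tool goes at most 50 mm and 8.59 degrees, less where a joint would pass 70% of its speed; a pose out of reach is approached as far as the arm can. A call with a gripper value outside its range is refused whole. The fingers move at their own pace and stop on an object; the grip force is fixed at half the most. Time passes only in rows, so rows that repeat a pose let the fingers close. It gives the time, the measured TCP pose, the force and the opening at its end, in the units of the state.
- telemetry.sense(): the state, without advancing time (a new reading comes with each control period).
- eyes.get_image(name): name is "side" or "top" or "wrist"; returns a dict with "color" (400x640x3 uint8, red, green, blue), "range_z" (400x640 float32, mm along the optical axis (not along the pixel's ray), 0 where there is no reading), "intrinsics" (3x3 intrinsics, pixels), "rvec" (rotation vector, rad) and "tvec" (3), from world to camera coordinates, as OpenCV has them; the wrist camera has in their place "hand_eye" (4x4, takes a point from camera to tool coordinates, whose origin is the TCP and whose axes are the tool frame's). Camera axes: x right, y down, z forward; pixel columns grow to the right and rows downward; lengths in mm; the calibration is good to about 2 mm. A picture is of the moment at which its call begins: read the wrist's pose just before it.
- order.finish_job(): hands the job in, once; it reports no verdict.
The state is a dict: "clock": time; "joint_pos": joint angles; "joint_vel": joint speeds; "tau": joint torques, N m; "tool_pos": TCP position; "eef_rot": TCP orientation; "contact_force": force on the tool from outside, world axes, zero at the start; "moment": the same for the moment, N m; "grip_width": opening from 0.0 (shut) to 1.0 (fully open).
Only numpy, scipy, OpenCV 4.12 (cv2) and the standard library are available. Lean on these libraries where they do the work, as an engineer would, in place of code of your own. Each camera call takes 0.05 s, during which the arm holds its last target.

TASK

Press the pad of the blue snap tab inward, gently (the tab breaks at 15 N), until the white cover springs up at that end. Then take the cover by its black rib, draw its tongues out from under the keeper at the other end without forcing it, and lay it gently on the middle of the green mat, flat and rib up. Leave the flux bottle standing where it is.

Things in the scene. Friction and masses are not known exactly. Their poses are not given: they have to be found in the camera images.
- case: Grey open-topped instrument case, fixed to the bench, 104 (x) x 76 (y) x 56 mm high. Origin at the centre of its underside, z up. The snap tab is on its -x end, which faces roughly to the robot; the keeper is on its +x end. The cover lies on the walls, underside at z = 56 mm, between low side guides.
- release_tab: Blue sprung snap tab standing inside the case's -x end, sliding along the case's x. Origin at rest at x = -43, y = 0, z = 18 mm of the case, axes as the case's. Its barb, 24 mm wide, comes up through a slot in the cover, 66 mm above the bench, and holds the cover's edge strip from above; pushing the pad in (case +x) frees it. It springs back when let go, then resting below the raised cover.
- pad_line (a point): Point fixed on the case's middle line, x = -80, z = 18 mm: where the blue pad outside the end wall (30 mm wide, z = 9 to 27 mm) can stand farthest out. Its stem is set differently each time: the pad's face is 0 to 16 mm further in (+x), to be felt for. From touch, the tab lets go after 4 to 5 mm at 7 to 9 N; at 8 mm and 12 N it meets a hard stop; above 15 N it breaks.
- keeper (a point): Middle of the keeper's lip, fixed at the case's +x end: x = 49, z = 62 mm of the case (inner lower edge of the lip, top at 68 mm, 64 mm wide). The cover's two tongues reach 6 to 8 mm under it. To free the sprung-up cover, lift it a few mm by the rib, draw it about 15 mm along the case's -x, above the barb, then lift.
- cover_grip (a point): Centre of the black rib (32 x 14 x 24 mm high, long along x) on the loose white cover (about 90 g). 17 mm above the underside of its plate, 12 mm above the plate's top; 73 mm above the bench when seated. Axes: x to the tongues, z up. Plate 96 x 72 x 5 mm, its middle 6 mm to -x of this point. Let go by the tab, its tab end is sprung up by two pins about 13 mm; it stays tilted about 0.13 rad.
- mat: Flat green mat, 160 x 140 x 3 mm, fixed to the bench. Origin at the centre of its underside.
- flux_bottle: Small loose bottle with a pink needle top, 39 mm across, 108 mm high, a bystander. Origin at the centre of its underside.

How it is judged:
By the outcome, as a careful person would: the job done as asked, in the order asked, and still so for the second after the job is handed in, with the robot touching nothing.
It also fails if it takes over 69 s, if anything falls off the work surface, if the arm or the gripper's body presses on something with over 40 N, if the wrist force passes 120 N, or if a joint passes its speed limit or range.

## Working session

There is one attempt and no reset: what is moved stays moved. The work goes in short steps, Python scripts to look and compute and a tool call to move; the robot and the scene stay as the last step left them, time stands still between calls to the robot, and variables do not carry over. Pictures are saved under pics/ and viewed, and the job is handed in when it is done.

Besides the shell and the picture viewer there is one more tool, called as name(argument=value, ...) on one line, values as JSON. send_rows: Moves the arm, as the interface text tells. Its arguments: {"type":"object","properties":{"series":{"type":"array","items":{"type":"number"}}},"required":["series"]}

```bash
mkdir -p pics; python3 - <<'E'
from cell import telemetry, eyes
import cv2,numpy as np
s=telemetry.sense();print(s)
for n in ("side","top","wrist"):
    d=eyes.get_image(n);cv2.imwrite(f"pics/a_{n}.png",d["color"][:,:,::-1]);np.savez(f"a_{n}.npz",**d)
    print(n,d["intrinsics"],d.get("rvec"),d.get("tvec"),d.get("hand_eye"))
print(telemetry.sense()["clock"])
E
```

```text
{'clock': 0.0, 'joint_pos': array([ 1.40662767e+00,  2.55759981e-01,  1.06987823e-01, -4.56016023e-04,
       -1.42389884e+00, -2.84559040e-01]), 'joint_vel': array([-1.34594637e-03, -6.81981904e-05, -2.58858281e-03,  5.65047034e-04,
       -1.01361244e-03,  6.75544338e-04]), 'tau': array([ 4.86144054e-04, -3.86629915e+01,  2.37940514e+01,  5.36484316e+00,
       -6.19888975e-03, -3.85059622e-06]), 'tool_pos': array([238.37751899, 495.15640538, 255.38514376]), 'eef_rot': array([ 0.3767635 , -0.59833314,  0.59911362, -0.37564557]), 'contact_force': array([ 0.1113951 , -0.02123813,  0.03704347]), 'moment': array([-0.0549605 , -0.01666442, -0.03529087]), 'grip_width': 0.9969743398912146}
side [[494.99787769   0.         313.65659003]
 [  0.         494.99787769 190.65070083]
 [  0.           0.           1.        ]] [ 1.98129898 -0.0179724  -0.0031885 ] [-528.56110314   82.33205671 1267.55187663] None
top [[497.31476134   0.         324.99210149]
 [  0.         497.31476134 202.87926076]
 [  0.           0.           1.        ]] [ 1.74511605 -2.44024263  0.27566955] [ 215.39773575  515.44303599 1264.97861997] None
wrist [[338.49699786   0.         319.27855517]
 [  0.         338.49699786 195.08808375]
 [  0.           0.           1.        ]] None None [[ 9.99999757e-01  2.10555441e-04  6.64522394e-04 -2.35961618e-01]
 [-5.62533536e-04 -3.19238388e-01  9.47674277e-01 -1.18271479e+02]
 [ 4.11679033e-04 -9.47674420e-01 -3.19238192e-01  8.15938617e+01]
 [ 0.00000000e+00  0.00000000e+00  0.00000000e+00  1.00000000e+00]]
0.15
```

View pics/a_side.png

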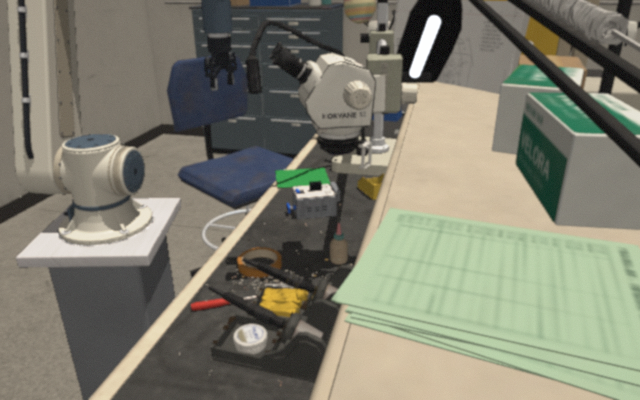

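View pics/a_top.png

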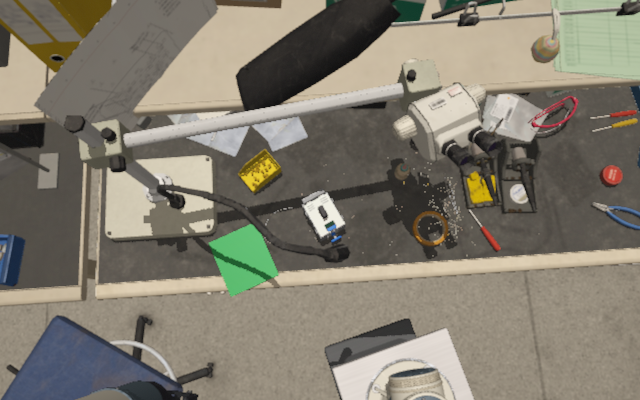

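View pics/a_wrist.png

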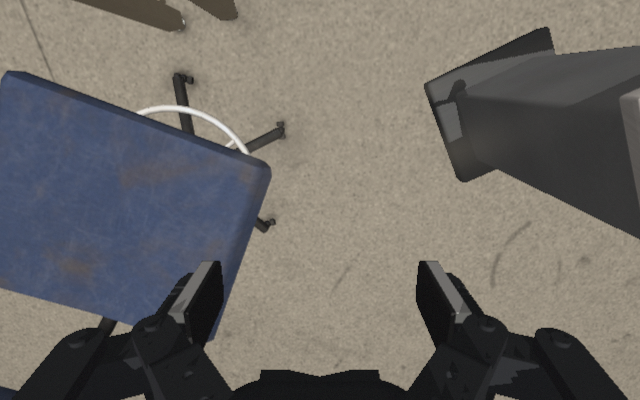

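```bash
cat > h.py <<'E'
import numpy as np,cv2
from scipy.spatial.transform import Rotation as R
def cloud(d):
    z=d["range_z"].astype(float);K=d["intrinsics"];v,u=np.mgrid[:400,:640]
    c=np.stack([(u-K[0,2])/K[0,0]*z,(v-K[1,2])/K[1,1]*z,z],-1)
    r=R.from_rotvec(d["rvec"]).as_matrix()
    w=(c-d["tvec"])@r
    w[z==0]=np.nan
    return w
def wcloud(d,s):
    z=d["range_z"].astype(float);K=d["intrinsics"];v,u=np.mgrid[:400,:640]
    c=np.stack([(u-K[0,2])/K[0,0]*z,(v-K[1,2])/K[1,1]*z,z],-1)
    H=d["hand_eye"];t=c@H[:3,:3].T+H[:3,3]
    w=t@R.from_quat(s["eef_rot"]).as_matrix().T+s["tool_pos"]
    w[z==0]=np.nan
    return w
def project(d,P):
    return cv2.projectPoints(np.array(P,float).reshape(-1,1,3),d["rvec"],d["tvec"],d["intrinsics"],None)[0].reshape(-1,2)
E
python3 - <<'E'
from h import *
for n in("top","side"):
    d=dict(np.load(f"a_{n}.npz"));w=cloud(d)
    img=d["color"][:,:,::-1].copy()
    print(n)
    pts={"top":[(243,260),(323,212),(338,253),(300,250),(260,215),(400,172),(430,228),(260,170),(415,75),(440,120),(270,117),(485,145),(210,200),(335,238)],"side":[(315,185),(302,178),(338,245)]}[n]
    for u,v in pts: print((u,v),w[v,u].round())
    hsv=cv2.cvtColor(d["color"],cv2.COLOR_RGB2HSV)
    gm=(hsv[...,0]>50)&(hsv[...,0]<70)&(hsv[...,1]>180)
    p=w[gm]; p=p[np.abs(p[:,2])<30]
    print("mat",len(p),p[:,2].mean(),cv2.minAreaRect(p[:,:2].astype(np.float32)))
    # obstacle map
    m=(w[...,0]>150)&(w[...,0]<750)&(abs(w[...,1])<500)&(w[...,2]>40)
    np.save(f"obs_{n}.npy",w[m])
    hm=np.zeros((100,60))
    q=w[m];
    for x,y,z in q:
        i=int((500-y)//10);j=int((x-150)//10); hm[i,j]=max(hm[i,j],z)
    # print coarse: rows y, cols x step 40
    c=hm.reshape(25,4,15,4).max((1,3))
    print("cols x",[150+40*k for k in range(15)])
    for k in range(25): print(500-40*k,c[k].astype(int))
    cv2.imwrite(f"pics/b_{n}.png",cv2.resize(img[150:290,190:450] if n=="top" else img[150:280,250:400],None,fx=3 if n=="top" else 4,fy=3 if n=="top" else 4,interpolation=cv2.INTER_CUBIC))
E
```

```text
top
(243, 260) [491. 294.   5.]
(323, 212) [530.  52.  86.]
(338, 253) [383.  71. 396.]
(300, 250) [404. 138. 459.]
(260, 215) [595. 214.   0.]
(400, 172) [ 575. -184.   50.]
(430, 228) [ 409. -216.    5.]
(260, 170) [716. 175.   9.]
(415, 75) [ 660. -184.  451.]
(440, 120) [ 558. -198.  443.]
(270, 117) [692. 111. 394.]
(485, 145) [ 480. -255.  457.]
(210, 200) [564. 275. 393.]
(335, 238) [464.  41.  28.]
mat 0 nan ((0.0, 0.0), (0.0, 0.0), 0.0)
cols x [150, 190, 230, 270, 310, 350, 390, 430, 470, 510, 550, 590, 630, 670, 710]
500 [  0 309 515 640   0   0   0   0   0   0   0   0   0  41 512]
460 [  0 351 596 600   0   0   0   0   0   0   0   0   0 423 514]
420 [  0   0   0   0   0   0   0   0   0   0   0  40 313 420 447]
380 [  0   0   0   0   0   0   0   0   0   0   0 372 358  40 404]
340 [  0   0   0   0   0   0   0   0   0   0 392 391   0  40 404]
300 [  0   0   0   0   0   0   0   0   0   0 408 393   0 390 405]
260 [  0   0   0   0   0   0   0   0 432 434 414   0   0 403 404]
220 [  0   0   0   0   0   0 472 476 462 437   0   0   0 402 405]
180 [  0   0   0   0   0   0 480 478   
[... 2348 characters left out ...]
  0   0 530]
-140 [  0   0   0   0   0   0   0   0 383 438 441 432 454 454 532]
-180 [  0   0   0   0   0   0   0 466 466 438 440 437 453 453 389]
-220 [  0   0   0   0   0   0   0 462 461 437 440 436 438 438 387]
-260 [  0   0   0   0   0   0   0 452 466 436 441 438 417 282 282]
-300 [  0   0   0   0   0   0   0   0   0   0 404 409 282 282 283]
-340 [  0   0   0   0   0   0 113 106  90  63  94  91 282 283 283]
-380 [  0   0   0   0   0   0 105 104  92  86 544 544 282 283 282]
-420 [  0   0   0   0   0 113 101   0  65  86  92 281 282 283 283]
-460 [  0   0   0   0   0 110 104  90  85  93  89 283 283 282 282]<stdin>:11: RuntimeWarning: Mean of empty slice.
  ret = ret.dtype.type(ret / rcount)
```

```bash
ls pics
```

```text
a_side.png
a_top.png
a_wrist.png
b_side.png
b_top.png
```

View pics/b_top.png

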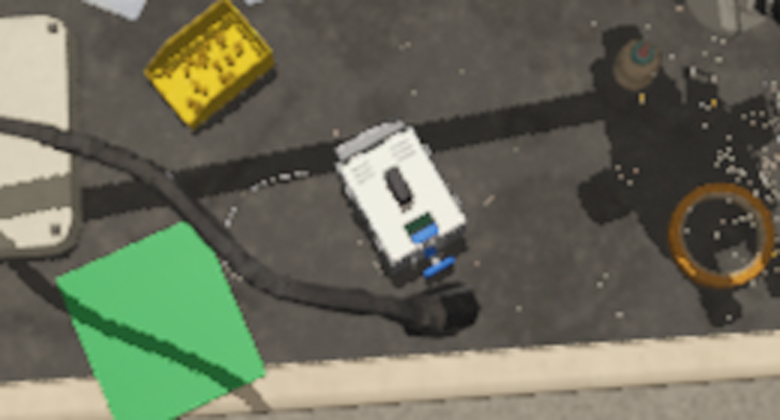

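View pics/b_side.png

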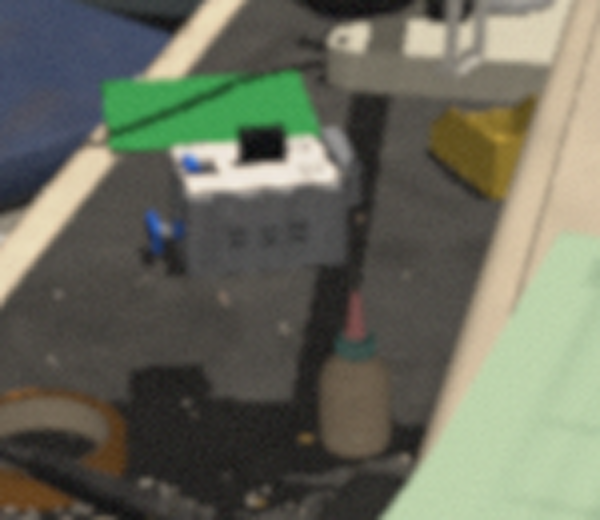

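```bash
python3 - <<'E'
from h import *
for n in("top","side"):
    d=dict(np.load(f"a_{n}.npz"));w=cloud(d)
    hsv=cv2.cvtColor(d["color"],cv2.COLOR_RGB2HSV)
    print(hsv[260,243] if n=="top" else hsv[178,302])
    gm=(hsv[...,0]>55)&(hsv[...,0]<80)&(hsv[...,1]>150)&(abs(w[...,2])<30)&(w[...,0]>380)&(w[...,0]<650)
    p=w[gm]; 
    if len(p): print("mat",n,len(p),p[:,2].mean(),cv2.minAreaRect(p[:,:2].astype(np.float32)),cv2.boxPoints(cv2.minAreaRect(p[:,:2].astype(np.float32))))
    m=(w[...,0]>430)&(w[...,0]<640)&(w[...,1]>-20)&(w[...,1]<130)&(w[...,2]>50)&(w[...,2]<78)
    print("case",n,m.sum(),cv2.minAreaRect(w[m][:,:2].astype(np.float32)))
    m=(w[...,0]>430)&(w[...,0]<640)&(w[...,1]>-20)&(w[...,1]<130)&(w[...,2]>78)&(w[...,2]<95)
    print("rib",n,m.sum(),cv2.minAreaRect(w[m][:,:2].astype(np.float32)),w[m].mean(0))
    bl=(hsv[...,0]>95)&(hsv[...,0]<125)&(hsv[...,1]>150)&(w[...,0]>400)&(w[...,0]<640)&(w[...,1]>-20)&(w[...,1]<130)
    print("blue");[print(x.round(),a) for x,a in zip(w[bl],np.argwhere(bl)[:,::-1])]
E
```

```text
[ 66 127 191]
mat top 277 3.835964470027614 ((483.3380432128906, 307.30902099609375), (182.31752014160156, 17.103744506835938), 45.49875259399414) [[413.3431  248.28561]
 [425.54208 236.29715]
 [553.333   366.33243]
 [541.13403 378.3209 ]]
case top 1127 ((536.9163818359375, 53.62267303466797), (115.61430358886719, 82.21810913085938), 10.691246032714844)
rib top 66 ((534.7257690429688, 53.65343475341797), (31.159360885620117, 14.410964012145996), 7.02617073059082) [534.58896947  53.50732438  85.68820333]
blue
[488.  33.  67.] [335 226]
[488.  36.  61.] [334 227]
[486.  34.  66.] [335 227]
[485.  43.  71.] [332 228]
[480.  44.  26.] [332 233]
[480.  41.  18.] [333 233]
[478.  39.  24.] [334 233]
[477.  45.  25.] [332 234]
[477.  42.  23.] [333 234]
[476.  39.  22.] [334 234]
[475.  45.  22.] [332 235]
[467.  31.  25.] [338 236]
[465.  29.  29.] [339 236]
[464.  27.  30.] [340 236]
[464.  35.  32.] [337 237]
[464.  32.  25.] [338 237]
[463.  30.  27.] [339 237]
[464.  26.  17.] [340 237]
[462.  36.  30.] [337 238]
[461.  33.  28.] [338 238]
[462.  30.  19.] [339 238]
[464.  49.  25.] [3
[... 688 characters left out ...]
71114349365234, 82.04822540283203), 12.359785079956055)
rib side 54 ((533.2588500976562, 47.88838195800781), (20.863914489746094, 30.98354148864746), 83.96499633789062) [532.53180464  49.08179942  82.52358886]
blue
[487.  40.  67.] [297 190]
[487.  38.  65.] [297 191]
[489.  32.  68.] [298 191]
[459.  44.  25.] [287 204]
[462.  42.  26.] [288 204]
[459.  43.  23.] [287 205]
[462.  36.  26.] [288 205]
[460.  32.  25.] [287 206]
[462.  30.  26.] [288 206]
[463.  22.  27.] [288 207]
[478.  35.  21.] [294 207]
[463.  26.  22.] [288 208]
[462.  27.  19.] [288 209]
[465.  25.  20.] [289 209]
[462.  27.  16.] [288 210]
[465.  24.  18.] [289 210]
[465.  22.  15.] [289 211]
[465.  25.  11.] [289 212]
```

```bash
python3 - <<'E'
from h import *
s=[0.3767635 , -0.59833314,  0.59911362, -0.37564557]
print("tool axes cols\n",R.from_quat(s).as_matrix().round(3))
for n in("top","side"):
    d=dict(np.load(f"a_{n}.npz"));w=cloud(d)
    m=(w[...,0]>320)&(w[...,0]<480)&(w[...,1]>20)&(w[...,1]<130)&(w[...,2]>250)&(w[...,2]<560)
    q=w[m];print(n,"lamp",q.min(0),q.max(0),len(q))
    # arm: plane coordinates along j1 direction
    c,sn=np.cos(1.407),np.sin(1.407)
    m=(w[...,2]>-50)&(w[...,0]<480)&(w[...,1]>-200)&(w[...,0]>-300)
    q=w[m];rad=q[:,0]*c+q[:,1]*sn;lat=-q[:,0]*sn+q[:,1]*c
    k=(lat<150)&(lat>-300)&(rad>-200)&(q[:,2]>60)&((q[:,0]<320))
    H={}
    for r,l,z in zip(rad[k],lat[k],q[k,2]):
        H.setdefault((int(r//40)*40,int(z//60)*60),[]).append(l)
    for a in sorted(H): 
        if len(H[a])>3: print(a,len(H[a]),int(min(H[a])),int(max(H[a])))
E
```

```text
tool axes cols
 [[-0.434 -0.001  0.901]
 [-0.901 -0.002 -0.434]
 [ 0.002 -1.     0.   ]]
top lamp [369.64851026  43.37393087 322.9426175 ] [408.32651891 129.84330558 459.74039075] 541
(-80, 120) 67 -100 -36
(-80, 180) 110 -99 -42
(-40, 60) 4 -102 -100
(-40, 120) 57 -102 -100
(-40, 180) 514 -101 -43
(0, 60) 4 -101 -99
(0, 120) 64 -102 -99
(0, 180) 519 -102 -50
(40, 60) 9 -98 -36
(40, 120) 157 -100 -49
(40, 180) 115 -98 -52
(440, 240) 48 -154 -137
(440, 300) 72 -153 -139
(480, 240) 7 -155 -153
(480, 300) 129 -169 -144
(480, 360) 145 -196 -155
(480, 420) 318 -200 -161
(480, 480) 227 -203 -171
(480, 540) 308 -204 -180
(480, 600) 101 -202 -191
(520, 360) 4 -200 -192
(520, 420) 19 -200 -199
(520, 480) 7 -200 -200
(520, 540) 62 -205 -200
(520, 600) 22 -202 -201
side lamp [367.79554106  41.10172747 311.87414303] [409.14680265 129.24565543 459.22463519] 682
(-80, 60) 1209 -98 149
(-80, 120) 2452 -101 149
(-80, 180) 1867 -98 149
(-80, 240) 297 71 149
(-80, 300) 24 112 125
(-40, 60) 309 -101 143
(-40, 120) 228 -104 -94
(-40, 180) 900 -101 102
(-40, 240) 775 70 149
(-40, 300) 926 70 149
(-40, 36
[... 1003 characters left out ...]
, 120) 141 99 149
(1000, 180) 141 102 148
(1000, 240) 45 106 148
(1040, 60) 128 72 124
(1040, 120) 79 89 119
(1040, 180) 34 86 131
(1040, 240) 20 104 132
(1080, 60) 124 39 99
(1080, 120) 86 39 71
(1080, 180) 16 39 79
(1080, 240) 5 94 114
(1120, 60) 117 4 60
(1120, 120) 53 9 59
(1120, 180) 13 -7 57
(1160, 60) 109 -22 30
(1160, 120) 104 -22 17
(1160, 180) 53 -15 18
(1200, 60) 60 -29 3
(1200, 120) 57 -31 -1
(1200, 180) 20 -20 -4
(2520, 120) 27 94 148
(2520, 180) 34 100 149
(2520, 240) 19 98 145
(2520, 300) 20 97 148
(2520, 360) 17 101 147
(2560, 120) 24 106 149
(2560, 180) 26 105 149
(2560, 240) 4 104 146
(2560, 300) 41 101 149
(2560, 360) 4 100 149
(2600, 360) 14 114 143
(2640, 360) 19 118 145
```

send_rows(series=[4,-1.5,1,0,0.15,0,0.3,8,-3,2,0,0.3,0,0.6,12,-4.5,3,0,0.45,0,0.6,16,-6,3.5,0,0.6,0,0.6,16,-6,3.5,0,0.75,0,0.6,16,-6,3.5,0,0.9,0,0.6,16,-6,3.5,0,1.05,0,0.6,16,-6,3.5,0,1.2,0,0.6])

```text
clock: 0.95
tool_pos: [200.6, 335.9, 316.2]
eef_rot: [-0.03, -0.706, 0.707, 0.03]
contact_force: [0.6, 0.6, -0.7]
grip_width: 0.4
```

```bash
cat > log.py <<'E'
from cell import telemetry
import json
def log():
    s=telemetry.sense()
    open('samples.txt','a').write(json.dumps([list(map(float,s['joint_pos'])),list(map(float,s['tool_pos'])),list(map(float,s['eef_rot']))])+"\n")
    print(s['clock'],s['joint_pos'].round(3),s['tool_pos'].round(1),s['contact_force'].round(1),round(s['grip_width'],3))
    return s
E
python3 - <<'E'
from log import *
s=log()
from h import *
print(R.from_quat(s['eef_rot']).as_matrix().round(3))
E
```

```text
0.95 [ 1.438 -0.079 -0.114 -0.    -1.536 -1.522] [200.6 335.9 316.2] [ 0.6  0.6 -0.7] 0.4
[[-0.996 -0.    -0.084]
 [ 0.084 -0.    -0.996]
 [ 0.    -1.     0.   ]]
```

```bash
python3 - <<'E'
from cell import eyes
from h import *
for n in("side","top"):
    d=eyes.get_image(n);np.savez(f"c_{n}.npz",**d)
    cv2.imwrite(f"pics/c_{n}.png",d["color"][:,:,::-1])
    r=R.from_rotvec(d["rvec"]).as_matrix();print(n,(-r.T@d["tvec"]).round())
E
```

```text
side [  522. -1135.   576.]
top [ 280.  134. 1348.]
```

View pics/c_side.png

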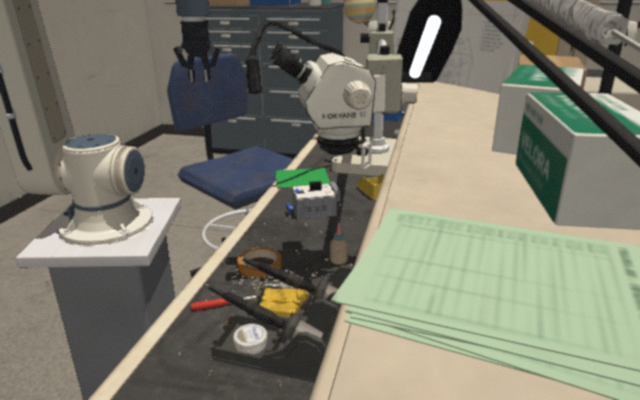

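View pics/c_top.png

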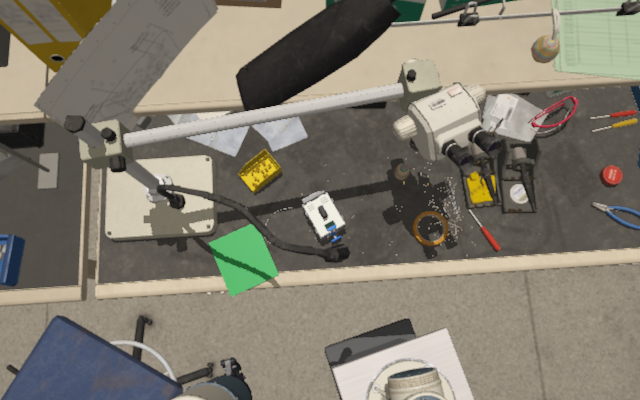

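send_rows(series=[-1.6,0,4,0,0.15,0,0.6,-3.2,0,8,0,0.3,0,0.6,-4.8,0,12,0,0.45,0,0.6,-6.4,0,16,0,0.6,0,0.6,-8,0,20,0,0.75,0,0.6,-9.6,0,24,0,0.9,0,0.6,-11.2,0,28,0,1.05,0,0.6,-12.8,0,32.5,0,1.2,0,0.6])

```text
clock: 1.85
tool_pos: [302.9, 0.7, 316.5]
eef_rot: [0.422, 0.568, -0.567, -0.422]
contact_force: [1.5, 0.9, 0.2]
grip_width: 0.399
```

```bash
python3 - <<'E'
from log import *
s=log()
from cell import eyes
from h import *
print(R.from_quat(s['eef_rot']).as_matrix().round(3))
for n in("side","top","wrist"):
    d=eyes.get_image(n);np.savez(f"d_{n}.npz",**d)
    cv2.imwrite(f"pics/d_{n}.png",d["color"][:,:,::-1])
E
```

```text
1.85 [ 0.537 -0.273 -0.263 -0.    -1.58  -1.815] [302.9   0.7 316.5] [1.5 0.9 0.2] 0.399
[[-0.289  0.001 -0.957]
 [ 0.957  0.001 -0.289]
 [ 0.001 -1.    -0.001]]
```

View pics/d_side.png

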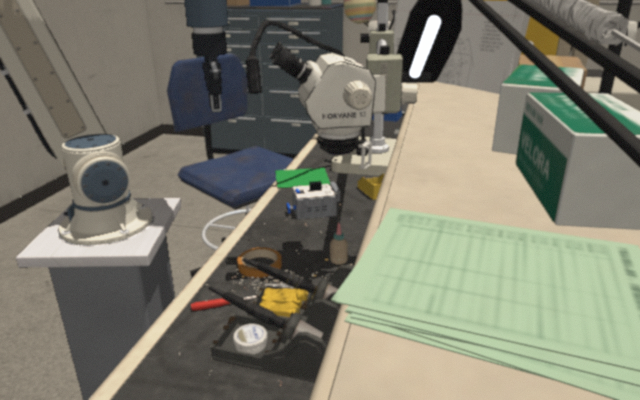

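View pics/d_top.png

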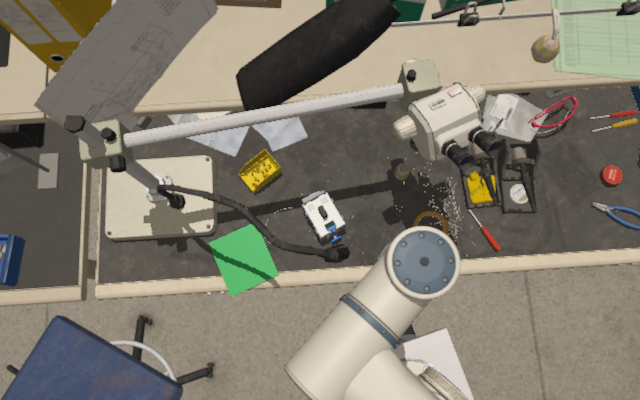

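View pics/d_wrist.png

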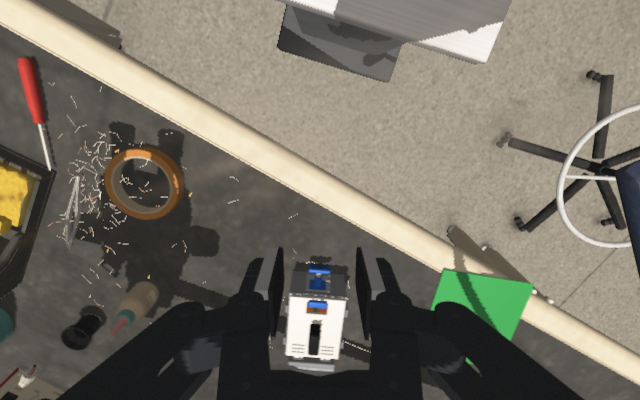

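```bash
python3 - <<'E'
from h import *
d=dict(np.load("d_top.npz"));w=cloud(d)
for u,v in [(424,262),(395,250),(455,275),(370,320),(350,300),(395,340),(330,360),(300,370),(372,385),(410,390)]: print((u,v),w[v,u].round())
d=dict(np.load("d_side.npz"));w=cloud(d)
for u,v in [(210,10),(192,20),(225,20),(210,45),(213,70),(214,95)]: print((u,v),w[v,u].round())
E
```

```text
(424, 262) [302.  -7. 718.]
(395, 250) [329.  22. 715.]
(455, 275) [275. -39. 715.]
(370, 320) [257.  81. 703.]
(350, 300) [289.  96. 687.]
(395, 340) [222.  57. 684.]
(330, 360) [228. 144. 704.]
(300, 370) [228. 184. 693.]
(372, 385) [182. 105. 693.]
(410, 390) [161.  62. 694.]
(210, 10) [318. -40. 512.]
(192, 20) [279. -40. 492.]
(225, 20) [343. -13. 490.]
(210, 45) [311. -36. 441.]
(213, 70) [317. -61. 392.]
(214, 95) [309. -31. 332.]
```

```bash
python3 - <<'E'
import numpy as np,json
from scipy.optimize import least_squares
S=[([1.40662767e+00,2.55759981e-01,1.06987823e-01,0,-1.42389884e+00,-2.84559040e-01],[238.37751899,495.15640538,255.38514376])]
for l in open('samples.txt'):
    a=json.loads(l);S.append((a[0],a[1]))
for sg in(1,-1):
    def f(p):
        L2,L3,h,a,lat=p;o=[]
        for j,t in S:
            c,s=np.cos(j[0]),np.sin(j[0]);r=t[0]*c+t[1]*s;l=-t[0]*s+t[1]*c
            e=sg*(j[2]-j[1])
            o+=[a+L2*np.sin(j[1])+L3*np.cos(e)-r,h+L2*np.cos(j[1])+L3*np.sin(e)-t[2],lat-l]
        return o
    r=least_squares(f,[500,400,0,0,-150]);print(sg,r.x.round(1),np.abs(r.fun).max())
    print(np.linalg.svd(r.jac)[1])
E
```

```text
1 [ 5.186e+02  4.011e+02 -1.869e+02 -4.000e-01 -1.543e+02] 0.05839712043399459
[2.49606055 2.38573175 1.73205081 0.26698392 0.08176415]
-1 [ 500.9 -401.1 -169.6  798.1 -154.3] 1.7556942767852206
[2.45762201 2.42530575 1.73205081 0.26708408 0.08156067]
```

send_rows(series=[0,0,0,0.12,0,0.12,0.6,0,0,0,0.15,0,0.15,0.6,0,0,0,0.15,0,0.15,0.6])

```text
clock: 2.3
tool_pos: [303.1, 3.8, 315.2]
eef_rot: [-0.428, -0.49, 0.641, 0.407]
contact_force: [-0.2, 0.4, -1.2]
grip_width: 0.395
```

```bash
cat > kin.py <<'E'
import numpy as np
from scipy.spatial.transform import Rotation as R
P=dict(d1=157.,L2=518.6,L3=401.1,lat=-154.3,Lt=344.,s4=1.,a=0.)
def fk(j,p=P,full=False):
    up=np.array([0,0,1.])
    c,s=np.cos(j[0]),np.sin(j[0]);r=np.array([c,s,0]);l=np.array([-s,c,0])
    e=j[2]-j[1]
    S=p['d1']*up+p['a']*r
    E=S+p['L2']*(np.sin(j[1])*r+np.cos(j[1])*up)
    f=np.cos(e)*r+np.sin(e)*up
    W=E+p['L3']*f
    r4=R.from_rotvec(p['s4']*j[3]*f)
    l4=r4.apply(l);n4=r4.apply(-np.sin(e)*r+np.cos(e)*up)
    C=W+p['lat']*l4
    t=np.cos(j[4])*f+np.sin(j[4])*n4
    T=C+p['Lt']*t
    # tool y=t ; tool x: at down pose tool -x azimuth = j1+j6
    x0=-(np.cos(j[5])*(-(-np.sin(j[4])*f+np.cos(j[4])*n4))*-1+np.sin(j[5])*l4)
    # n5 = in-plane perpendicular; at tool down n5 = +f dir
    Rm=np.stack([x0,t,np.cross(x0,t)],1)
    if full: return T,Rm,[S,E,W,C,T]
    return T,Rm
E
python3 - <<'E'
from log import *
s=log()
from kin import *
from scipy.optimize import least_squares
S=[json.loads(l) for l in open('samples.txt')]
S.append([[1.40662767e+00,2.55759981e-01,1.06987823e-01,-4.56e-4,-1.42389884e+00,-2.84559040e-01],[238.37751899,495.15640538,255.38514376],[ 0.3767635 , -0.59833314,  0.59911362, -0.37564557]])
for s4 in (1,-1):
    def f(v):
        p=dict(d1=v[0],L2=v[1],L3=v[2],lat=v[3],Lt=v[4],s4=s4,a=0)
        return np.concatenate([fk(a[0],p)[0]-a[1] for a in S])
    r=least_squares(f,[157,518,401,-154,344]);print(s4,r.x.round(1),abs(r.fun).max())
    p=dict(d1=r.x[0],L2=r.x[1],L3=r.x[2],lat=r.x[3],Lt=r.x[4],s4=s4,a=0)
    for a in S: print(R.from_matrix(fk(a[0],p)[1].T@R.from_quat(a[2]).as_matrix()).magnitude().round(3))
E
```

```text
2.3 [ 0.66  -0.179 -0.253  0.087 -1.695 -1.929] [303.1   3.8 315.2] [-0.2  0.4 -1.2] 0.395
1 [  27.6  535.2  396.6 -165.9  223.4] 37.453395865554846Traceback (most recent call last):
  File "<stdin>", line 13, in <module>
AttributeError: 'float' object has no attribute 'round'
```

```bash
cat > fit.py <<'E'
import json
from kin import *
from scipy.optimize import least_squares
S=[json.loads(l) for l in open('samples.txt')]
S.append([[1.40662767e+00,2.55759981e-01,1.06987823e-01,-4.56e-4,-1.42389884e+00,-2.84559040e-01],[238.37751899,495.15640538,255.38514376],[ 0.3767635 , -0.59833314,  0.59911362, -0.37564557]])
for s4 in (1,-1):
    def f(v):
        p=dict(d1=v[0],L2=v[1],L3=v[2],lat=v[3],Lt=v[4],s4=s4,a=0)
        return np.concatenate([fk(a[0],p)[0]-a[1] for a in S])
    r=least_squares(f,[157,518,401,-154,344]);print(s4,r.x.round(1),abs(r.fun).max())
    p=dict(d1=r.x[0],L2=r.x[1],L3=r.x[2],lat=r.x[3],Lt=r.x[4],s4=s4,a=0)
    for a in S: print(float(R.from_matrix(fk(a[0],p)[1].T@R.from_quat(a[2]).as_matrix()).magnitude()))
E
python3 fit.py; python3 -c "
import json
from h import *
for l in open('samples.txt'): print(R.from_quat(json.loads(l)[2]).as_matrix().round(3))"
```

```text
1 [  27.6  535.2  396.6 -165.9  223.4] 37.453395865554846
0.0005259701559567094
0.0003806922752563302
0.17402757796769852
0.0009120204180726638
-1 [ 148.2  520.7  400.8 -154.4  337.1] 3.013043880173427e-06
1.140179241347673e-16
3.1355475758115117e-16
2.8154173590089416e-16
2.2299052892156196e-08
[[-0.996 -0.    -0.084]
 [ 0.084 -0.    -0.996]
 [ 0.    -1.     0.   ]]
[[-0.289  0.001 -0.957]
 [ 0.957  0.001 -0.289]
 [ 0.001 -1.    -0.001]]
[[-0.303 -0.102 -0.947]
 [ 0.941 -0.189 -0.281]
 [-0.15  -0.977  0.153]]
```

```bash
sed -i "s/^P=.*/P=dict(d1=148.2,L2=520.7,L3=400.8,lat=-154.4,Lt=337.1,s4=-1.,a=0.)/" kin.py
cat > plan.py <<'E'
from kin import *
from h import cloud
from scipy.optimize import least_squares
from scipy.spatial import cKDTree
LIM=np.array([[-2.95,2.95],[-1.21,1.97],[-1.09,1.5],[-2.87,1.71],[-2.94,-0.07],[-3.05,3.05]])
def ik(T,Rm,seed):
    def f(j):
        t,r=fk(j);return np.concatenate([(t-T)/100,(r-Rm).ravel()])
    s=least_squares(f,np.clip(seed,LIM[:,0]+.01,LIM[:,1]-.01),bounds=(LIM[:,0],LIM[:,1]))
    return s.x,np.abs(s.fun).max()
def obstacles():
    Q=[]
    for n in("top","side"):
        w=cloud(dict(np.load(f"a_{n}.npz"))).reshape(-1,3)
        m=(w[:,0]>330)&(w[:,0]<900)&(abs(w[:,1])<600)&(w[:,2]>100)&(w[:,2]<900)
        q=w[m];Q.append(q)
        if n=="top":
            hi=q[(q[:,0]<640)&(q[:,1]>0)];Q.append(hi-[0,0,12]);Q.append(hi-[0,0,25])
    Q=np.concatenate(Q)
    Q=Q[~((Q[:,0]<340)&(Q[:,1]>400))]
    Q=np.unique((Q/6).round(),axis=0)*6
    # drop isolated
    t=cKDTree(Q);k=[len(x)>2 for x in t.query_ball_point(Q,14)]
    return Q[np.array(k)]
def segd(Q,a,b):
    d=b-a;u=np.clip((Q-a)@d/(d@d),0,1);return np.linalg.norm(Q-a-u[:,None]*d,axis=1)
def clear(j,Q):
    T,Rm,(S,E,W,C,_)=fk(j,full=True)
    t=Rm[:,1];l4=(C-W)/P['lat']
    out={}
    out['col']=(C-15*t,T-95*t,50)
    out['body']=(T-95*t,T-70*t,57)
    out['tube']=(C-10*l4,W+5*l4,52)
    out['fore']=(W,E,52)
    out['cam']=(T+Rm@np.array([0,-118,82]),T+Rm@np.array([0,-118,40]),35)
    r={};arg={}
    for k,(a,b,rad) in out.items():
        d=segd(Q,a,b)-rad;i=d.argmin();r[k]=round(float(d[i]));arg[k]=Q[i]
    return r,arg
E
cat > search.py <<'E'
from plan import *
Q=obstacles();print(len(Q))
yaw=0.19
cx=np.array([np.cos(yaw),np.sin(yaw),0]);cy=np.array([-np.sin(yaw),np.cos(yaw),0]);cz=np.array([0,0,1.])
def case(tip,up,xref):
    # up: tool -y direction; x ref
    y=-up/np.linalg.norm(up);x=xref-(xref@y)*y;x/=np.linalg.norm(x);z=np.cross(x,y)
    Rm=np.stack([x,y,z],1);return tip-25*y,Rm
seed0=[.5,-.1,-.2,0,-1.6,-1.8]
def show(name,tip):
    for th in np.arange(-0.4,1.3,.2):      # lean to -x
        for ph in ((0,) if name!='push' else (-.6,-.3,0,.3,.6,.8)):  # lean to -y
            up=np.array(cz)-np.tan(th)*cx-np.tan(ph)*cy
            T,Rm=case(tip,up,cy)
            j,e=ik(T,Rm,seed0)
            if e>1e-3: print(name,round(th,2),ph,'noik',round(e,3));continue
            c,a=clear(j,Q);k=min(c,key=c.get)
            print(name,round(th,2),ph,j.round(2),c,k,a[k].round())
import sys
show('push',np.array([462,37,14.])-11*cx)
show('rib',np.array([534,51,70.]))
show('mat',np.array([493,293,12.]))
E
python3 search.py
```

```text
23399
push -0.4 -0.6 [ 0.69  0.58 -0.34  0.33 -1.28 -2.15] {'col': 16, 'body': 158, 'tube': 25, 'fore': 82, 'cam': 119} col [552. 258. 372.]
push -0.4 -0.3 [ 0.54  0.53 -0.24  0.14 -1.27 -1.93] {'col': 27, 'body': 145, 'tube': 8, 'fore': 15, 'cam': 96} tube [540. 246. 378.]
push -0.4 0 [ 0.37  0.52 -0.13 -0.07 -1.31 -1.72] {'col': 36, 'body': 143, 'tube': -18, 'fore': -50, 'cam': 91} fore [426. 162. 450.]
push -0.4 0.3 [ 0.19  0.56 -0.03 -0.28 -1.4  -1.52] {'col': 14, 'body': 151, 'tube': 24, 'fore': 2, 'cam': 106} fore [396. 108. 450.]
push -0.4 0.6 [ 0.01  0.62  0.06 -0.48 -1.51 -1.35] {'col': 1, 'body': 169, 'tube': -13, 'fore': -12, 'cam': 136} tube [672.   0. 384.]
push -0.4 0.8 [-0.11  0.69  0.1  -0.61 -1.6  -1.25] {'col': -22, 'body': 185, 'tube': -10, 'fore': -9, 'cam': 161} col [ 612. -216.  288.]
push -0.2 -0.6 [ 0.74  0.48 -0.52  0.45 -1.1  -2.38] {'col': 39, 'body': 147, 'tube': 38, 'fore': 112, 'cam': 128} tube [540. 246. 378.]
push -0.2 -0.3 [ 0.59  0.4  -0.43  0.23 -1.05 -2.08] {'col': 13, 'body': 130, 'tube': 19, 'fore': 47, 'cam': 102} col [498. 198. 414.]
push -0.2 
[... 5836 characters left out ...]
 131, 'tube': 159, 'fore': 190, 'cam': 181} col [384.  42. 300.]
mat -0.4 0 [ 0.68  0.71  0.27 -0.19 -1.49 -2.02] {'col': -38, 'body': 125, 'tube': -52, 'fore': 68, 'cam': 167} tube [624. 330. 348.]
mat -0.2 0 [ 0.74  0.58  0.05 -0.11 -1.22 -2.07] {'col': -34, 'body': 146, 'tube': -44, 'fore': 102, 'cam': 187} tube [576. 294. 366.]
mat 0.0 0 [ 0.81  0.46 -0.18 -0.   -0.93 -2.19] {'col': 16, 'body': 168, 'tube': 5, 'fore': 132, 'cam': 203} tube [540. 246. 378.]
mat 0.2 0 [ 0.89  0.36 -0.45  0.22 -0.61 -2.44] {'col': 49, 'body': 186, 'tube': 44, 'fore': 162, 'cam': 226} tube [480. 210. 420.]
mat 0.4 0 noik 0.026
mat 0.6 0 noik 0.194
mat 0.8 0 noik 0.341
mat 1.0 0 noik 0.46
mat 1.2 0 noik 0.341
```

```bash
cat > search2.py <<'E'
from plan import *
Q=obstacles()
cz=np.array([0,0,1.])
def case(tip,th,yaw,sgn=-1):
    cx=np.array([np.cos(yaw),np.sin(yaw),0]);cy=np.array([-np.sin(yaw),np.cos(yaw),0])
    up=np.cos(th)*cz-np.sin(th)*cx
    y=-up;x=sgn*cy;z=np.cross(x,y)
    return tip-25*y,np.stack([x,y,z],1)
seeds=[[.5,-.1,-.2,0,-1.2,-1.8],[-.3,.2,-.7,-2,-.6,-2],[-.3,.2,-.7,-1.4,-.6,1],[0.5,.4,-.7,-2,-1,-1],[0.5,.4,-.7,1,-1,-1],[1,.4,-.7,1.5,-1,-1],[-.3,.2,-.7,-2,-.6,1.5]]
def run(name,tip,ths,yaws):
    for th in ths:
        for yw in yaws:
            sol=[]
            for sd in seeds:
                j,e=ik(*case(tip,th,yw),sd)
                if e<1e-3 and not any(np.abs(j-k).max()<.05 for k in sol):
                    sol.append(j)
                    c,a=clear(j,Q);k=min(c,key=c.get)
                    if c[k]>15: print(name,round(th,2),round(yw,2),j.round(2),c,k,a[k].round())
            if not sol: print(name,round(th,2),round(yw,2),'noik')
if __name__=="__main__":
    cx=np.array([np.cos(.19),np.sin(.19),0])
    run('push',np.array([462,37,16.])-5*cx,[.7,.8,.9,1,1.1],[.19])
    run('rib',np.array([534,51,75.])+10*cx,[.8,.9,.95,1,1.1,1.2],[.19])
    run('mat',np.array([493,293,15.]),[.9,1.05,1.15],np.arange(-1.6,1.7,.2))
E
python3 search2.py
```

```text
push 0.7 0.19 noik
push 0.8 0.19 [-0.15  0.08 -0.74 -1.68 -0.24 -2.79] {'col': 106, 'body': 145, 'tube': 67, 'fore': 67, 'cam': 92} tube [378.  48. 342.]
push 0.9 0.19 [-0.49  0.19 -0.89 -2.03 -0.58 -2.14] {'col': 130, 'body': 155, 'tube': 154, 'fore': 165, 'cam': 97} cam [402.  42. 300.]
push 1 0.19 [-0.71  0.41 -1.03 -2.17 -0.92 -1.7 ] {'col': 152, 'body': 165, 'tube': 195, 'fore': 225, 'cam': 104} cam [384.  42. 300.]
push 1.1 0.19 noik
rib 0.8 0.19 noik
rib 0.95 0.19 [-0.18  0.11 -0.63 -1.85 -0.31 -2.63] {'col': 43, 'body': 105, 'tube': 57, 'fore': 72, 'cam': 71} col [384.  42. 300.]
rib 1 0.19 [-0.31  0.15 -0.71 -2.04 -0.47 -2.34] {'col': 55, 'body': 109, 'tube': 82, 'fore': 107, 'cam': 69} col [384.  42. 300.]
rib 1.1 0.19 [-0.47  0.26 -0.84 -2.23 -0.76 -1.98] {'col': 80, 'body': 118, 'tube': 120, 'fore': 156, 'cam': 67} cam [402.  42. 300.]
rib 1.2 0.19 [-0.57  0.43 -0.94 -2.32 -1.06 -1.73] {'col': 103, 'body': 128, 'tube': 149, 'fore': 187, 'cam': 70} cam [402.  42. 300.]
mat 0.9 -1.6 [ 1.04  0.92  0.19  0.39 -1.67 -1.21] {'col': 137, 'body': 135, 'tube': 180, 'fore': 228, 'c
[... 3614 characters left out ...]
195} fore [378.  42. 324.]
mat 1.15 0.8 [-0.1   0.58 -0.75 -2.13 -1.01 -1.8 ] {'col': 130, 'body': 227, 'tube': 79, 'fore': 31, 'cam': 186} fore [378.  42. 324.]
mat 1.15 1.0 [-0.08  0.56 -0.57 -1.83 -0.99 -2.04] {'col': 106, 'body': 222, 'tube': 59, 'fore': 22, 'cam': 181} fore [396.  42. 330.]
mat 1.15 1.2 [-0.05  0.58 -0.42 -1.59 -1.05 -2.21] {'col': 99, 'body': 221, 'tube': 66, 'fore': 25, 'cam': 180} fore [402.  42. 324.]
mat 1.15 1.4 [-0.02  0.62 -0.27 -1.41 -1.15 -2.32] {'col': 110, 'body': 224, 'tube': 92, 'fore': 33, 'cam': 183} fore [396.  66. 390.]
mat 1.15 1.6 [ 0.02  0.68 -0.12 -1.26 -1.28 -2.39] {'col': 137, 'body': 223, 'tube': 76, 'fore': 34, 'cam': 190} fore [396.  66. 390.]
```

```bash
cat > path.py <<'E'
from search2 import *
def sd(a,b,c,d):
    t=np.linspace(0,1,25)
    A=a+(b-a)*t[:,None];B=c+(d-c)*t[:,None]
    return np.linalg.norm(A[:,None]-B[None],axis=2).min()
def selfc(j):
    T,Rm,(S,E,W,C,_)=fk(j,full=True);t=Rm[:,1]
    l=np.array([-np.sin(j[0]),np.cos(j[0]),0]);l4=(C-W)/P['lat']
    mine=[(C-15*t,T-60*t,50),(C-10*l4,W+5*l4,52)]
    base=[(S-35*l,S+110*l,72),(S+110*l,E+110*l,50)]
    base.append((np.array([0,0,0.]),S,80))
    low=min(C[2],W[2])-55
    cam=(T+Rm@np.array([0,-118,82]))
    return round(min(sd(a,b,c,d)-r-q for a,b,r in mine for c,d,q in base)),round(low),round((T-48*t)[2]-45),cam.round()
def rows(js,cur,clos):
    T0,R0=cur;o=[]
    for j in js:
        T,Rm=fk(j);d=R0.T@(T-T0)/10;rv=R.from_matrix(R0.T@Rm).as_rotvec()
        o.append([round(float(v),2) for v in (*d,*rv)]+[clos])
    return o
E
python3 - <<'E'
from path import *
from log import *
s=log();j0=s['joint_pos']
cx=np.array([np.cos(.19),np.sin(.19),0])
tip=np.array([462,37,17.])-40*cx
jt,e=ik(*case(tip,.95,.19),[-.49,.19,-.89,-2.03,-.58,-2.14]);print(jt.round(3),e)
for k in np.linspace(0,1,11):
    j=j0+(jt-j0)*k;T,Rm=fk(j);c,a=clear(j,Q);print(round(k,1),T.round(),Rm[:,1].round(2),min(c.values()),selfc(j))
E
```

```text
2.3 [ 0.66  -0.179 -0.253  0.087 -1.695 -1.929] [303.1   3.8 315.2] [-0.2  0.4 -1.2] 0.395
[-0.714  0.259 -1.014 -2.024 -0.79  -1.9  ] 1.6241563649543878e-10
0.0 [303.   4. 315.] [-0.1  -0.19 -0.98] 20 (246, 576, 317, array([238.,   3., 443.]))
0.1 [267.  25. 242.] [-0.26 -0.   -0.97] 28 (189, 513, 244, array([219.,  13., 377.]))
0.2 [234.  57. 187.] [-0.34  0.22 -0.91] 33 (145, 440, 185, array([198.,  31., 323.]))
0.3 [213.  97. 148.] [-0.34  0.44 -0.83] 35 (119, 372, 143, array([181.,  57., 282.]))
0.4 [212. 137. 124.] [-0.24  0.64 -0.72] 26 (115, 313, 113, array([177.,  87., 254.]))
0.5 [231. 169. 110.] [-0.06  0.78 -0.62] 37 (111, 264, 95, array([188., 115., 235.]))
0.6 [269. 184. 101.] [ 0.17  0.83 -0.53] 68 (110, 226, 82, array([215., 132., 224.]))
0.7 [316. 176.  92.] [ 0.42  0.77 -0.48] 105 (79, 200, 70, array([254., 133., 215.]))
0.8 [361. 143.  79.] [ 0.63  0.62 -0.47] 102 (43, 183, 57, array([297., 113., 204.]))
0.9 [393.  90.  59.] [ 0.77  0.4  -0.51] 89 (23, 175, 38, array([334.,  72., 189.]))
1.0 [403.  26.  32.] [ 0.8   0.15 -0.58] 104 (-8, 173, 14, array([355.,  16., 167.]))
```

```bash
python3 - <<'E'
from path import *
cx=np.array([np.cos(.19),np.sin(.19),0])
for back in (30,0,-8):
  for th in (.8,.85,.9,1.0):
    tip=np.array([460,37,17.])-back*cx
    jt,e=ik(*case(tip,th,.19),[-.49,.19,-.89,-2.03,-.58,-2.14])
    c,a=clear(jt,Q);print(back,th,jt.round(2),round(e,4),min(c.values()),selfc(jt))
tip=np.array([534,51,75.])+10*cx
for th in (.95,.97,1.0,1.05):
    jt,e=ik(*case(tip,th,.19),[-.31,.15,-.71,-2.03,-.47,-2.34])
    c,a=clear(jt,Q);print('rib',th,jt.round(2),round(e,4),min(c.values()),selfc(jt))
for th in (1.05,1.1,1.15):
  for y in (.4,.5,.6,.7,.8):
    jt,e=ik(*case(np.array([493,293,15.]),th,y),[-.01,.5,-.87,-2.4,-.9,-1.7])
    c,a=clear(jt,Q);print('mat',th,y,jt.round(2),round(e,4),min(c.values()),selfc(jt))
E
```

```text
30 0.8 [-0.18  0.03 -0.79 -1.66 -0.26 -2.79] 0.0 87 (72, 214, 23, array([386.,  23., 175.]))
30 0.85 [-0.39  0.08 -0.86 -1.85 -0.44 -2.42] 0.0 94 (54, 201, 20, array([378.,  21., 173.]))
30 0.9 [-0.55  0.15 -0.93 -1.97 -0.61 -2.15] 0.0 97 (25, 187, 17, array([371.,  20., 170.]))
30 1.0 [-0.82  0.44 -1.08 -2.1  -0.97 -1.63] 0.0 107 (-32, 158, 11, array([356.,  17., 163.]))
0 0.8 [-0.13  0.08 -0.74 -1.67 -0.23 -2.82] 0.0 62 (97, 214, 23, array([415.,  28., 175.]))
0 0.85 [-0.33  0.13 -0.81 -1.9  -0.41 -2.42] 0.0 93 (73, 201, 20, array([408.,  27., 173.]))
0 0.9 [-0.48  0.19 -0.88 -2.03 -0.57 -2.16] 0.0 96 (45, 187, 17, array([400.,  25., 170.]))
0 1.0 [-0.69  0.4  -1.02 -2.17 -0.91 -1.72] 0.0 103 (-7, 158, 11, array([385.,  23., 163.]))
-8 0.8 [-0.12  0.1  -0.72 -1.66 -0.22 -2.83] 0.0 55 (103, 214, 23, array([423.,  30., 175.]))
-8 0.85 [-0.32  0.14 -0.79 -1.91 -0.4  -2.42] 0.0 93 (78, 201, 20, array([416.,  28., 173.]))
-8 0.9 [-0.46  0.2  -0.87 -2.04 -0.56 -2.16] 0.0 96 (51, 187, 17, array([408.,  27., 170.]))
-8 1.0 [-0.67  0.39 -1.   -2.19 -0.89 -1.74] 0.0 103 (1, 158, 11, array([3
[... 1168 characters left out ...]
 242., 153.]))
mat 1.1 0.7 [-0.06  0.54 -0.81 -2.28 -0.95 -1.76] 0.0 28 (80, 124, 3, array([424., 235., 153.]))
mat 1.1 0.8 [-0.06  0.51 -0.72 -2.1  -0.9  -1.9 ] 0.0 16 (108, 124, 3, array([430., 228., 153.]))
mat 1.15 0.4 [ 0.08  0.7  -1.09 -2.83 -1.36 -1.5 ] 0.0062 31 (35, 99, 0, array([405., 255., 149.]))
mat 1.15 0.5 [-0.01  0.7  -1.03 -2.66 -1.28 -1.49] 0.0 38 (34, 97, 0, array([408., 246., 148.]))
mat 1.15 0.6 [-0.07  0.65 -0.94 -2.48 -1.17 -1.55] 0.0 41 (47, 106, 0, array([413., 238., 148.]))
mat 1.15 0.7 [-0.1   0.61 -0.84 -2.3  -1.07 -1.66] 0.0 38 (70, 108, 0, array([419., 230., 148.]))
mat 1.15 0.8 [-0.1   0.58 -0.75 -2.13 -1.01 -1.8 ] 0.0 31 (99, 108, 0, array([425., 223., 148.]))
```

```bash
python3 - <<'E'
from path import *
from log import *
s=log();j0=s['joint_pos']
cx=np.array([np.cos(.19),np.sin(.19),0])
tip=np.array([460,37,95.])-35*cx
jt,e=ik(*case(tip,.85,.19),[-.39,.08,-.86,-1.85,-.44,-2.42]);print(jt.round(3),e)
np.save('jA.npy',jt)
N=20
js=[j0+(jt-j0)*k/N for k in range(1,N+1)]
for j in js[::3]: c,a=clear(j,Q);print(fk(j)[0].round(),min(c.values()),selfc(j))
d=[0]+[float(R.from_matrix(fk(a)[1].T@fk(b)[1]).magnitude()) for a,b in zip([j0]+js,js)];print(max(d))
for r in rows(js[:8],(s['tool_pos'],R.from_quat(s['eef_rot']).as_matrix()),1): print(r)
E
```

```text
2.3 [ 0.66  -0.179 -0.253  0.087 -1.695 -1.929] [303.1   3.8 315.2] [-0.2  0.4 -1.2] 0.395
[-0.104 -0.185 -0.804 -1.482 -0.247 -3.05 ] 0.08004245099352925
[299.  21. 288.] 14 (230, 565, 291, array([233.,  15., 416.]))
[290.  75. 225.] 13 (203, 499, 227, array([224.,  61., 351.]))
[298. 125. 186.] 20 (199, 434, 184, array([230., 109., 311.]))
[325. 156. 166.] 23 (207, 376, 159, array([257., 142., 292.]))
[364. 155. 154.] 34 (187, 326, 141, array([300., 145., 282.]))
[400. 118. 140.] 28 (134, 285, 124, array([342., 110., 272.]))
[412.  52. 117.] 18 (82, 255, 99, array([362.,  43., 251.]))
0.18952179627079468
[2.12, 2.36, -0.46, -0.01, 0.09, -0.09, 1]
[4.26, 4.41, -0.95, -0.01, 0.18, -0.19, 1]
[6.38, 6.17, -1.51, -0.02, 0.28, -0.29, 1]
[8.42, 7.62, -2.17, -0.02, 0.39, -0.38, 1]
[10.32, 8.79, -2.95, -0.02, 0.5, -0.48, 1]
[12.02, 9.7, -3.86, -0.01, 0.62, -0.57, 1]
[13.47, 10.39, -4.91, -0.01, 0.75, -0.66, 1]
[14.62, 10.89, -6.07, -0.0, 0.89, -0.75, 1]
```

```bash
python3 - <<'E'
from path import *
from log import *
s=log();j0=s['joint_pos']
cx=np.array([np.cos(.19),np.sin(.19),0])
for th,z in((.9,45),(.95,60),(.95,90)):
    tip=np.array([460,37,z])-40*cx
    jt,e=ik(*case(tip,th,.19),[-.39,.08,-.86,-1.85,-.44,-2.42]);print(th,z,jt.round(3),round(e,4))
    N=22
    js=[j0+(jt-j0)*k/N for k in range(1,N+1)]
    for j in js[::3]: c,a=clear(j,Q);print(fk(j)[0].round(),(fk(j)[0]+25*fk(j)[1][:,1]).round(),min(c.values()),selfc(j))
    d=[0]+[float(R.from_matrix(fk(a)[1].T@fk(b)[1]).magnitude()) for a,b in zip([j0]+js,js)];print(max(d))
E
```

```text
2.3 [ 0.66  -0.179 -0.253  0.087 -1.695 -1.929] [303.1   3.8 315.2] [-0.2  0.4 -1.2] 0.395
0.9 45 [-0.361 -0.031 -0.863 -1.751 -0.43  -2.579] 0.0
[294.  17. 287.] [291.  15. 262.] 17 (227, 563, 289, array([232.,  12., 416.]))
[273.  64. 217.] [268.  68. 192.] 22 (186, 487, 218, array([216.,  46., 347.]))
[267. 113. 171.] [263. 124. 148.] 29 (170, 415, 168, array([211.,  87., 300.]))
[285. 152. 144.] [286. 167. 125.] 43 (177, 352, 136, array([226., 123., 272.]))
[323. 165. 128.] [329. 183. 111.] 61 (167, 299, 115, array([262., 141., 256.]))
[367. 145. 113.] [380. 161.  98.] 76 (126, 259, 97, array([307., 128., 243.]))
[399.  94.  92.] [416. 105.  77.] 54 (78, 231, 74, array([346.,  84., 225.]))
[401.  26.  61.] [421.  29.  45.] 72 (47, 215, 45, array([361.,  18., 198.]))
0.1769638262930245
0.95 60 [-0.426 -0.057 -0.884 -1.77  -0.5   -2.525] 0.0
[293.  16. 287.] [289.  13. 262.] 18 (226, 563, 289, array([231.,  10., 416.]))
[267.  59. 217.] [262.  63. 193.] 27 (181, 486, 218, array([212.,  41., 348.]))
[258. 107. 171.] [254. 118. 149.] 38 (160, 414, 169, array([204.,  80., 301.]))
[274
[... 427 characters left out ...]
 -0.199 -0.82  -1.49  -0.239 -3.05 ] 0.001
[299.  19. 291.] [296.  16. 266.] 14 (231, 566, 293, array([233.,  14., 418.]))
[290.  68. 231.] [286.  72. 206.] 14 (204, 506, 233, array([223.,  55., 357.]))
[293. 115. 192.] [292. 125. 169.] 20 (195, 446, 191, array([225.,  99., 317.]))
[313. 149. 170.] [315. 163. 149.] 25 (203, 391, 164, array([244., 134., 295.]))
[345. 159. 158.] [353. 175. 140.] 33 (194, 343, 147, array([279., 148., 285.]))
[380. 140. 147.] [393. 154. 131.] 47 (157, 302, 132, array([319., 131., 277.]))
[403.  92. 130.] [421. 102. 116.] 19 (104, 269, 113, array([349.,  84., 263.]))
[401.  26. 104.] [421.  29.  90.] 37 (61, 245, 87, array([353.,  16., 240.]))
0.17296379316534877
```

```bash
cat > nxt.py <<'E'
import sys
from path import *
from log import *
# usage: nxt.py target.npy N closure : rows along joint-linear path from current, first 8
s=log();j0=np.array(s['joint_pos']);jt=np.load(sys.argv[1]);N=int(sys.argv[2])
js=[j0+(jt-j0)*k/N for k in range(1,N+1)][:8]
out=[]
for r in rows(js,(s['tool_pos'],R.from_quat(s['eef_rot']).as_matrix()),float(sys.argv[3])): out+=r
print(out)
E
python3 - <<'E'
from path import *
cx=np.array([np.cos(.19),np.sin(.19),0])
jt,e=ik(*case(np.array([460,37,60])-40*cx,.95,.19),[-.39,.08,-.86,-1.85,-.44,-2.42]);np.save('jA.npy',jt)
E
python3 nxt.py jA.npy 26 1
```

```text
2.3 [ 0.66  -0.179 -0.253  0.087 -1.695 -1.929] [303.1   3.8 315.2] [-0.2  0.4 -1.2] 0.395
[1.55, 2.29, 0.16, 0.01, 0.06, -0.08, 1.0, 3.18, 4.37, 0.3, 0.03, 0.12, -0.16, 1.0, 4.85, 6.24, 0.39, 0.04, 0.18, -0.24, 1.0, 6.54, 7.88, 0.41, 0.05, 0.25, -0.32, 1.0, 8.22, 9.31, 0.33, 0.06, 0.33, -0.4, 1.0, 9.86, 10.53, 0.12, 0.08, 0.41, -0.47, 1.0, 11.43, 11.54, -0.22, 0.08, 0.5, -0.55, 1.0, 12.89, 12.37, -0.7, 0.09, 0.59, -0.63, 1.0]
```

send_rows(series=[1.5,2.3,0.2,0.01,0.06,-0.08,1.0,3.2,4.4,0.3,0.03,0.12,-0.16,1.0,4.8,6.2,0.4,0.04,0.18,-0.24,1.0,6.5,7.9,0.4,0.05,0.25,-0.32,1.0,8.2,9.3,0.3,0.06,0.33,-0.4,1.0,9.9,10.5,0.1,0.08,0.41,-0.47,1.0,11.4,11.5,-0.2,0.08,0.5,-0.55,1.0,12.9,12.4,-0.7,0.09,0.59,-0.63,1.0])

```text
clock: 3.1
tool_pos: [259.0, 104.1, 174.9]
eef_rot: [-0.404, -0.433, 0.352, 0.725]
contact_force: [-1.4, 0.4, -0.0]
grip_width: -0.004
```

```bash
python3 nxt.py jA.npy 19 1
```

```text
3.1 [ 0.322 -0.149 -0.45  -0.488 -1.319 -2.113] [259.  104.1 174.9] [-1.4  0.4 -0. ] -0.004
[0.79, 1.28, -0.04, 0.0, 0.09, -0.07, 1.0, 1.62, 2.38, -0.24, 0.0, 0.18, -0.15, 1.0, 2.45, 3.29, -0.59, -0.0, 0.27, -0.22, 1.0, 3.26, 4.03, -1.12, -0.0, 0.37, -0.3, 1.0, 4.0, 4.6, -1.81, -0.01, 0.47, -0.37, 1.0, 4.66, 5.0, -2.66, -0.02, 0.57, -0.44, 1.0, 5.18, 5.26, -3.66, -0.02, 0.67, -0.52, 1.0, 5.55, 5.38, -4.8, -0.03, 0.78, -0.59, 1.0]
```

send_rows(series=[0.8,1.3,0,0.0,0.09,-0.07,1.0,1.6,2.4,-0.2,0.0,0.18,-0.15,1.0,2.5,3.3,-0.6,0,0.27,-0.22,1.0,3.3,4.0,-1.1,0,0.37,-0.3,1.0,4.0,4.6,-1.8,-0.01,0.47,-0.37,1.0,4.7,5.0,-2.7,-0.02,0.57,-0.44,1.0,5.2,5.3,-3.7,-0.02,0.67,-0.52,1.0,5.5,5.4,-4.8,-0.03,0.78,-0.59,1.0])

```text
clock: 3.9
tool_pos: [315.4, 159.9, 131.2]
eef_rot: [-0.378, -0.231, -0.053, 0.895]
contact_force: [-0.5, -0.8, -0.3]
grip_width: -0.001
```

```bash
python3 nxt.py jA.npy 12 1
```

```text
3.9 [ 0.004 -0.109 -0.633 -1.027 -0.974 -2.286] [315.4 159.9 131.2] [-0.5 -0.8 -0.3] -0.001
[0.84, 0.37, -0.69, -0.01, 0.1, -0.07, 1.0, 1.67, 0.59, -1.54, -0.02, 0.19, -0.14, 1.0, 2.48, 0.69, -2.54, -0.04, 0.29, -0.21, 1.0, 3.22, 0.64, -3.68, -0.05, 0.39, -0.28, 1.0, 3.87, 0.47, -4.96, -0.07, 0.49, -0.34, 1.0, 4.4, 0.17, -6.36, -0.08, 0.6, -0.41, 1.0, 4.79, -0.24, -7.85, -0.1, 0.7, -0.48, 1.0, 5.01, -0.76, -9.43, -0.11, 0.8, -0.55, 1.0]
```

send_rows(series=[0.8,0.4,-0.7,-0.01,0.1,-0.07,1.0,1.7,0.6,-1.5,-0.02,0.19,-0.14,1.0,2.5,0.7,-2.5,-0.04,0.29,-0.21,1.0,3.2,0.6,-3.7,-0.05,0.39,-0.28,1.0,3.9,0.5,-5,-0.07,0.49,-0.34,1.0,4.4,0.2,-6.4,-0.08,0.6,-0.41,1.0,4.8,-0.2,-7.8,-0.1,0.7,-0.48,1.0,5.0,-0.8,-9.4,-0.11,0.8,-0.55,1.0])

```text
clock: 4.7
tool_pos: [392.6, 92.0, 102.1]
eef_rot: [-0.301, 0.043, -0.441, 0.845]
contact_force: [-1.0, -0.5, 0.2]
grip_width: 0.003
```

```bash
python3 nxt.py jA.npy 4 1; python3 - <<'E'
from cell import eyes,telemetry
from h import *
s=telemetry.sense()
d=eyes.get_image("wrist");np.savez("e_wrist.npz",**d,pos=s['tool_pos'],rot=s['eef_rot'])
cv2.imwrite("pics/e_wrist.png",d["color"][:,:,::-1])
d=eyes.get_image("top");cv2.imwrite("pics/e_top.png",d["color"][:,:,::-1])
E
```

```text
4.7 [-0.289 -0.073 -0.799 -1.518 -0.666 -2.439] [392.6  92.  102.1] [-1.  -0.5  0.2] 0.003
[1.39, 0.02, -1.04, -0.02, 0.11, -0.07, 1.0, 2.72, -0.11, -2.25, -0.04, 0.21, -0.14, 1.0, 3.96, -0.37, -3.61, -0.06, 0.32, -0.21, 1.0, 5.08, -0.77, -5.1, -0.08, 0.43, -0.28, 1.0]
```

View pics/e_wrist.png

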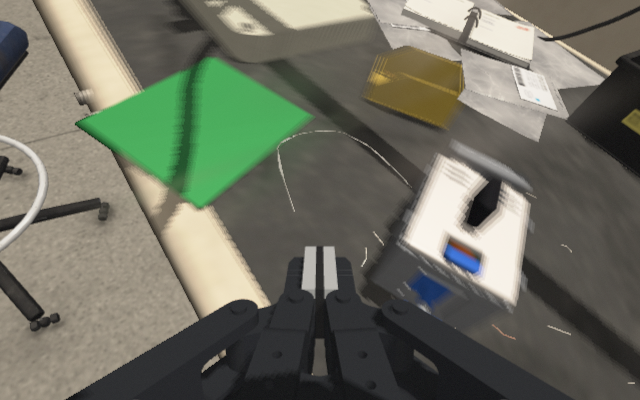

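View pics/e_top.png

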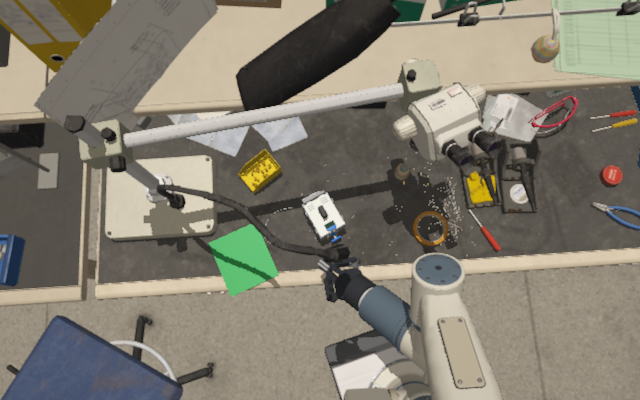

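send_rows(series=[1.4,0,-1,-0.02,0.11,-0.07,1.0,2.7,-0.1,-2.2,-0.04,0.21,-0.14,1.0,4.0,-0.4,-3.6,-0.06,0.32,-0.21,1.0,5.1,-0.8,-5.1,-0.08,0.43,-0.28,1.0,5.1,-0.8,-5.1,-0.08,0.43,-0.28,1.0,5.1,-0.8,-5.1,-0.08,0.43,-0.28,1.0])

```text
clock: 5.4
tool_pos: [400.7, 26.0, 74.7]
eef_rot: [-0.238, 0.196, -0.603, 0.736]
contact_force: [-0.3, -0.2, -0.1]
grip_width: 0.002
```

```bash
cat > cap.py <<'E'
import sys
from log import *
from cell import eyes
from h import *
s=log();print(R.from_quat(s['eef_rot']).as_matrix().round(3))
for n in sys.argv[2:]:
    s=telemetry.sense()
    d=eyes.get_image(n);np.savez(f"{sys.argv[1]}_{n}.npz",**d,tool_pos=s['tool_pos'],eef_rot=s['eef_rot'])
    cv2.imwrite(f"pics/{sys.argv[1]}_{n}.png",d["color"][:,:,::-1])
E
python3 cap.py f wrist
```

```text
5.4 [-0.408 -0.061 -0.874 -1.745 -0.489 -2.56 ] [400.7  26.   74.7] [-0.3 -0.2 -0.1] 0.002
[[ 0.197  0.794  0.575]
 [-0.98   0.161  0.114]
 [-0.002 -0.586  0.81 ]]
```

View pics/f_wrist.png

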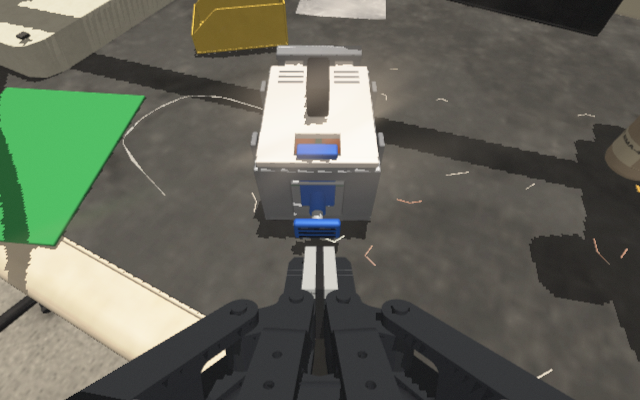

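```bash
python3 - <<'E'
from h import *
d=dict(np.load("f_wrist.npz"));w=wcloud(d,d)
hsv=cv2.cvtColor(d["color"],cv2.COLOR_RGB2HSV)
v,u=np.mgrid[:400,:640]
bl=(hsv[...,0]>100)&(hsv[...,0]<130)&(hsv[...,1]>150)
def st(n,m): p=w[m&np.isfinite(w[...,2])];print(n,len(p),p.mean(0).round(1),np.percentile(p,3,axis=0).round(1),np.percentile(p,97,axis=0).round(1));return p
pad=st('pad top',bl&(v>215)&(v<240)&(u>290)&(u<345))
st('pad face',bl&(v>229)&(v<237)&(u>298)&(u<336))
st('barb',bl&(v<162)&(v>140))
pl=(hsv[...,1]<60)&(hsv[...,2]>170)&(v>60)&(v<165)&(u>250)&(u<385)&(w[...,2]>50)
p=st('plate',pl);print(cv2.minAreaRect(p[:,:2].astype(np.float32)))
rib=(w[...,2]>74)&(v<120)&(v>55)&(u>300)&(u<332)
p=st('rib',rib);print(cv2.minAreaRect(p[:,:2].astype(np.float32)))
for q in [(317,65),(317,85),(305,110),(328,110),(317,160),(317,170),(262,162),(376,162),(268,170),(316,230),(297,225),(338,225)]:print(q,w[q[1],q[0]].round(1))
m=(w[...,0]>440)&(w[...,0]<640)&(abs(w[...,1]-50)<75)&(w[...,2]>50)&(w[...,2]<72)
p=w[m];print(cv2.minAreaRect(p[:,:2].astype(np.float32)))
e=[]
for uu in range(285,352,4):
    col=np.where(m[:,uu]&~bl[:,uu])[0]
# front edge of plate: white lower boundary
pts=[]
for uu in list(range(266,290,2))+list(range(346,374,2)):
    c=np.where(pl[:,uu])[0]; pts.append(w[c.max(),uu])
pts=np.array(pts);f=np.polyfit(pts[:,1],pts[:,0],1);print('front edge yaw',np.arctan(-f[0]),pts.mean(0))
# left & right side edges
for side in(0,1):
    L=[]
    for vv in range(80,158,3):
        c=np.where(pl[vv])[0]; L.append(w[vv,c.min() if side==0 else c.max()])
    L=np.array(L);f=np.polyfit(L[:,0],L[:,1],1);print('side yaw',np.arctan(f[0]),L.mean(0))
E
```

```text
pad top 599 [460.3  40.5  23.9] [456.6  26.5  14.8] [465.2  54.   28.3]
pad face 151 [458.8  39.8  18.9] [456.6  28.7  14.6] [461.1  50.8  23.7]
barb 1 [484.9  33.7  67.6] [484.9  33.7  67.6] [484.9  33.7  67.6]
plate 8483 [522.4  51.7  61.6] [480.2  15.3  60.5] [572.6  88.8  62.5]
((533.2000122070312, 54.18115234375), (109.1843490600586, 80.04459381103516), 10.30843448638916)
rib 1019 [527.4  52.9  83.5] [517.   45.5  74.9] [546.   60.8  86.2]
((532.6710815429688, 53.954139709472656), (32.64556884765625, 13.986466407775879), 10.795608520507812)
(317, 65) [539.4  55.8  85.6]
(317, 85) [520.   51.8  85.4]
(305, 110) [525.1  61.2  60.8]
(328, 110) [519.8  44.8  67.9]
(317, 160) [482.8  44.3  61.7]
(317, 170) [480.6  44.   55.2]
(262, 162) [475.6  75.7  60.9]
(376, 162) [nan nan nan]
(268, 170) [474.3  72.3  56. ]
(316, 230) [458.5  40.3  22.5]
(297, 225) [457.1  52.1  27.3]
(338, 225) [462.4  26.9  26.7]
((534.21923828125, 54.165992736816406), (115.29431915283203, 82.15935516357422), 10.700028419494629)
front edge yaw 0.1817064764516139 [481.51163425  41.66385224  61.41067386]
side yaw 0.19405946170339786 [516.71237779  88.59599364  57.91995633]
side yaw 0.1593390393732987 [528.3102954   16.06525894  60.41526936]
```

```bash
python3 - <<'E'
from path import *
from log import *
d=dict(np.load("f_wrist.npz"))
K=d["intrinsics"];H=d["hand_eye"]
for (u,v) in [(310,248),(330,248),(310,260),(330,270),(295,265),(320,247),(306,246),(333,246)]:
    z=d["range_z"][v,u];c=np.array([(u-K[0,2])/K[0,0]*z,(v-K[1,2])/K[1,1]*z,z,1]);print((u,v),(H@c)[:3].round(1))
yaw=.187
cx=np.array([np.cos(yaw),np.sin(yaw),0])
pad=np.array([458.3,39.8,0])
for back in(20,0,-8):
  tip=pad-(7.1+back)*cx;tip[2]=13.5
  T,Rm=case(tip,.87,yaw);jt,e=ik(T,Rm,[-.39,.08,-.86,-1.85,-.44,-2.42]);c,a=clear(jt,Q);print(T.round(1),jt.round(3),e,c,selfc(jt))
  if back==20:np.save('jB.npy',jt)
j0=telemetry.sense()['joint_pos'];jb=np.load('jB.npy');
for k in np.linspace(0,1,6): T,Rm=fk(j0+k*(jb-j0));print((T+25*Rm[:,1]).round(1))
E
python3 nxt.py jB.npy 6 1
```

```text
(310, 248) [-4.7 18.7 11.2]
(330, 248) [ 4.3 18.6 11.2]
(310, 260) [-4.4  8.6 10.8]
(330, 270) [ 3.8  0.5 10.8]
(295, 265) [-11.   10.5   7.3]
(320, 247) [-0.2 19.  11.5]
(306, 246) [ -9.7  92.2 -25.6]
(333, 246) [  9.   91.2 -25.1]
[412.9  31.2  29.6] [-0.471  0.13  -0.903 -1.954 -0.528 -2.242] 5.467534691661058e-10 {'col': 140, 'body': 158, 'tube': 158, 'fore': 162, 'cam': 98} (35, 192, 16, array([376.,  24., 168.]))
[432.5  34.9  29.6] [-0.43   0.155 -0.869 -1.99  -0.505 -2.241] 3.6888785359678876e-10 {'col': 127, 'body': 154, 'tube': 141, 'fore': 147, 'cam': 97} (49, 192, 16, array([396.,  28., 168.]))
[440.4  36.4  29.6] [-0.413  0.165 -0.854 -2.003 -0.496 -2.242] 3.9790393202565614e-15 {'col': 122, 'body': 154, 'tube': 134, 'fore': 141, 'cam': 97} (54, 192, 16, array([404.,  29., 168.]))
[420.6  29.9  60.1]
[422.7  31.9  50.5]
[424.8  33.4  41.1]
[427.1  34.4  31.8]
[429.3  34.9  22.7]
[431.7  34.8  13.5]
5.45 [-0.408 -0.061 -0.874 -1.745 -0.489 -2.561] [400.8  25.9  74.7] [-0.4 -0.2  0.9] 0.001
[-0.13, 0.63, -0.5, -0.01, 0.0, -0.0, 1.0, -0.23, 1.25, -0.99, -0.03, 0.0, -0.0, 1.0, -0.29, 1.87, -1.47, -0.04, 0.0, -0.0, 1.0, -0.32, 2.48, -1.95, -0.05, 0.0, -0.0, 1.0, -0.32, 3.09, -2.42, -0.06, 0.0, -0.01, 1.0, -0.27, 3.69, -2.9, -0.07, 0.01, -0.01, 1.0]
```

send_rows(series=[-0.13,0.6,-0.5,-0.01,0,0,1,-0.23,1.3,-1,-0.03,0,0,1,-0.29,1.9,-1.5,-0.04,0,0,1,-0.32,2.5,-1.9,-0.05,0,0,1,-0.32,3.1,-2.4,-0.06,0,-0.01,1,-0.27,3.7,-2.9,-0.07,0.01,-0.01,1,-0.27,3.7,-2.9,-0.07,0.01,-0.01,1,-0.27,3.7,-2.9,-0.07,0.01,-0.01,1])

```text
clock: 6.25
tool_pos: [412.5, 30.8, 28.7]
eef_rot: [-0.261, 0.221, -0.601, 0.722]
contact_force: [-0.8, -0.4, 0.8]
grip_width: 0.001
```

```bash
python3 cap.py g wrist side
```

```text
6.25 [-0.488  0.139 -0.911 -1.966 -0.544 -2.222] [412.5  30.8  28.7] [-0.8 -0.4  0.8] 0.001
[[ 0.179  0.753  0.633]
 [-0.984  0.141  0.11 ]
 [-0.007 -0.643  0.766]]
```

View pics/g_wrist.png

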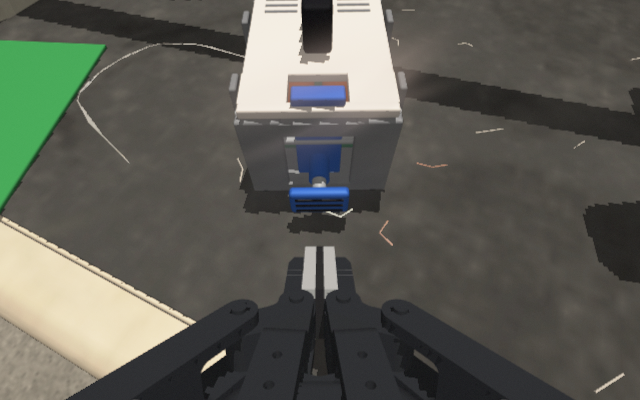

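send_rows(series=[0,0.3,0.26,0,0,0,1,0,0.61,0.51,0,0,0,1,0,0.92,0.77,0,0,0,1,0,0.92,0.77,0,0,0,1])

```text
clock: 6.75
tool_pos: [425.0, 32.8, 29.1]
eef_rot: [-0.26, 0.221, -0.602, 0.722]
contact_force: [0.5, 0.5, 0.4]
grip_width: 0.003
```

send_rows(series=[0,0.15,0.13,0,0,0,1,0,0.15,0.13,0,0,0,1])

```text
clock: 6.95
tool_pos: [426.3, 33.1, 28.9]
eef_rot: [-0.26, 0.221, -0.602, 0.722]
contact_force: [0.2, -0.3, 0.7]
grip_width: 0.003
```

send_rows(series=[0,0.15,0.13,0,0,0,1,0,0.15,0.13,0,0,0,1])

```text
clock: 7.15
tool_pos: [428.3, 33.4, 28.9]
eef_rot: [-0.26, 0.222, -0.602, 0.722]
contact_force: [0.1, 0.5, 0.7]
grip_width: 0.001
```

send_rows(series=[0,0.15,0.13,0,0,0,1,0,0.15,0.13,0,0,0,1])

```text
clock: 7.35
tool_pos: [430.3, 33.8, 29.0]
eef_rot: [-0.26, 0.221, -0.602, 0.722]
contact_force: [1.2, -0.2, -0.1]
grip_width: -0.005
```

send_rows(series=[0,0.11,0.1,0,0,0,1,0,0.11,0.1,0,0,0,1])

```text
clock: 7.55
tool_pos: [431.8, 34.1, 29.0]
eef_rot: [-0.26, 0.221, -0.602, 0.722]
contact_force: [-0.7, 0.4, -0.2]
grip_width: -0.001
```

send_rows(series=[0,0.11,0.1,0,0,0,1,0,0.11,0.1,0,0,0,1])

```text
clock: 7.75
tool_pos: [433.2, 34.3, 29.1]
eef_rot: [-0.26, 0.221, -0.602, 0.722]
contact_force: [-0.3, -0.2, 0.1]
grip_width: -0.002
```

send_rows(series=[0,0.11,0.1,0,0,0,1,0,0.11,0.1,0,0,0,1])

```text
clock: 7.95
tool_pos: [434.7, 34.6, 29.1]
eef_rot: [-0.26, 0.221, -0.602, 0.722]
contact_force: [-0.4, 0.3, -0.8]
grip_width: 0.005
```

send_rows(series=[0,0.08,0.06,0,0,0,1,0,0.08,0.06,0,0,0,1])

```text
clock: 8.15
tool_pos: [435.6, 34.8, 29.0]
eef_rot: [-0.26, 0.222, -0.602, 0.722]
contact_force: [0.6, 0.6, 0.2]
grip_width: -0.001
```

send_rows(series=[0,0.08,0.06,0,0,0,1,0,0.08,0.06,0,0,0,1])

```text
clock: 8.35
tool_pos: [436.1, 35.0, 28.8]
eef_rot: [-0.26, 0.222, -0.602, 0.722]
contact_force: [-2.7, -1.0, 2.0]
grip_width: -0.001
```

send_rows(series=[0,0.08,0.06,0,0,0,1,0,0.08,0.06,0,0,0,1])

```text
clock: 8.55
tool_pos: [437.1, 35.2, 28.7]
eef_rot: [-0.26, 0.222, -0.602, 0.722]
contact_force: [-3.5, -1.2, 3.3]
grip_width: 0.001
```

```bash
python3 cap.py i wrist
```

```text
8.55 [-0.434  0.169 -0.868 -2.013 -0.514 -2.223] [437.1  35.2  28.7] [-3.5 -1.2  3.3] 0.001
[[ 0.178  0.753  0.633]
 [-0.984  0.141  0.109]
 [-0.007 -0.643  0.766]]
```

View pics/i_wrist.png

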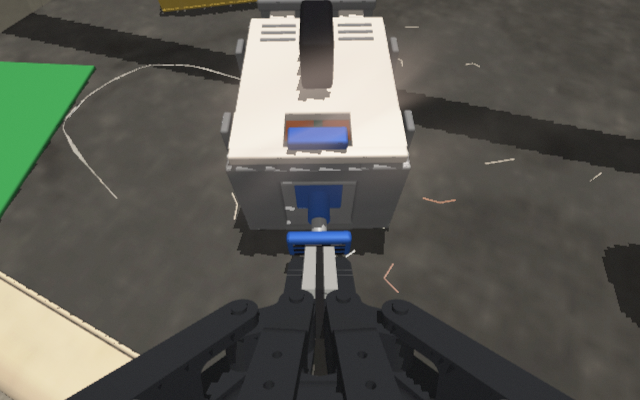

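send_rows(series=[0,0.06,0.08,0,0,0,1,0,0.06,0.08,0,0,0,1])

```text
clock: 8.8
tool_pos: [437.9, 35.4, 28.8]
eef_rot: [-0.261, 0.222, -0.602, 0.722]
contact_force: [-5.1, -1.9, 2.4]
grip_width: -0.0
```

send_rows(series=[0,0.06,0.08,0,0,0,1,0,0.06,0.08,0,0,0,1])

```text
clock: 9.0
tool_pos: [438.6, 35.5, 28.8]
eef_rot: [-0.261, 0.222, -0.601, 0.722]
contact_force: [-6.2, -2.3, 1.9]
grip_width: 0.001
```

send_rows(series=[0,0.05,0.05,0,0,0,1,0,0.05,0.05,0,0,0,1])

```text
clock: 9.2
tool_pos: [439.1, 35.6, 28.8]
eef_rot: [-0.261, 0.222, -0.601, 0.722]
contact_force: [-6.5, -2.2, 3.4]
grip_width: 0.001
```

send_rows(series=[0,0.05,0.05,0,0,0,1,0,0.05,0.05,0,0,0,1])

```text
clock: 9.4
tool_pos: [439.6, 35.8, 28.8]
eef_rot: [-0.261, 0.222, -0.601, 0.722]
contact_force: [-7.1, -2.1, 3.6]
grip_width: 0.002
```

```bash
python3 cap.py k wrist
```

```text
9.4 [-0.424  0.17  -0.861 -2.013 -0.505 -2.232] [439.6  35.8  28.8] [-7.1 -2.1  3.6] 0.002
[[ 0.178  0.752  0.635]
 [-0.984  0.14   0.11 ]
 [-0.007 -0.644  0.765]]
```

View pics/k_wrist.png

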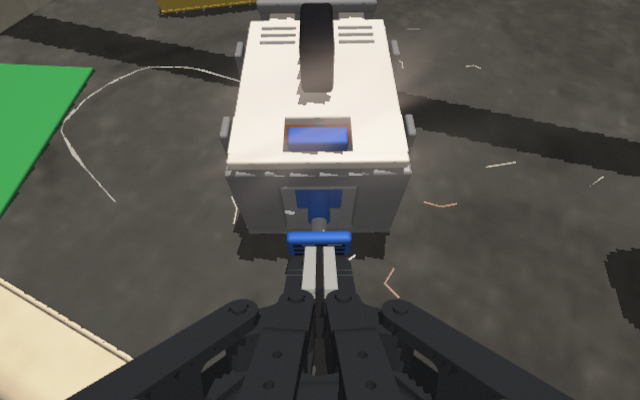

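Not yet; it is near 4 mm. Continue in half-millimetre steps.

send_rows(series=[0,0.05,0.05,0,0,0,1,0,0.05,0.05,0,0,0,1])

```text
clock: 9.65
tool_pos: [440.3, 35.9, 28.8]
eef_rot: [-0.261, 0.222, -0.601, 0.722]
contact_force: [-6.9, -3.6, 3.6]
grip_width: -0.002
```

send_rows(series=[0,0.05,0.05,0,0,0,1,0,0.05,0.05,0,0,0,1])

```text
clock: 9.85
tool_pos: [440.8, 36.0, 28.8]
eef_rot: [-0.261, 0.222, -0.601, 0.722]
contact_force: [-8.2, -3.5, 3.0]
grip_width: 0.001
```

```bash
python3 cap.py l wrist
```

```text
9.85 [-0.421  0.171 -0.858 -2.014 -0.502 -2.234] [440.8  36.   28.8] [-8.2 -3.5  3. ] 0.001
[[ 0.178  0.752  0.635]
 [-0.984  0.14   0.11 ]
 [-0.007 -0.644  0.765]]
```

View pics/l_wrist.png

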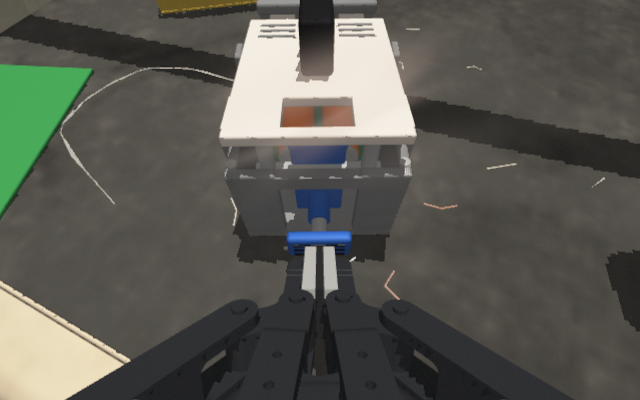

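send_rows(series=[0,-0.3,-0.2,0,0,0,1,0,-0.9,-0.8,0,0,0,1,0,-1.6,-1.3,0,0,0,1,0,-1.9,-1.6,0,0,0,0.9,0,-2.5,-0.9,0,0,0,0.7,0,-3.1,-0.1,0,0,0,0.65,0,-3.7,0.6,0,0,0,0.65,0,-3.7,0.6,0,0,0,0.65])

```text
clock: 10.7
tool_pos: [419.3, 32.1, 60.2]
eef_rot: [-0.26, 0.219, -0.601, 0.723]
contact_force: [0.3, 1.1, 0.8]
grip_width: 0.351
```

```bash
python3 cap.py m wrist
```

```text
10.7 [-0.25  -0.014 -0.813 -1.737 -0.335 -2.683] [419.3  32.1  60.2] [0.3 1.1 0.8] 0.351
[[ 0.181  0.756  0.629]
 [-0.984  0.142  0.112]
 [-0.004 -0.639  0.769]]
```

View pics/m_wrist.png

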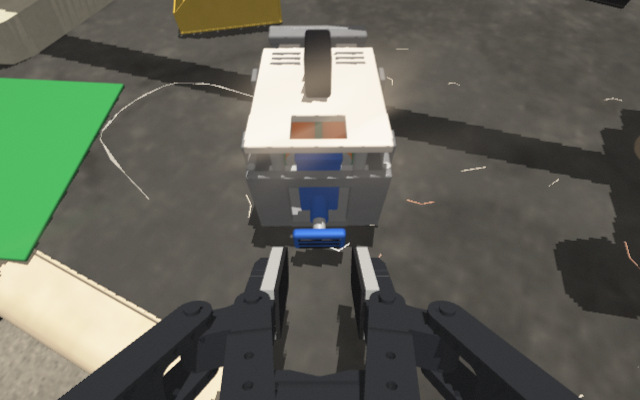

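```bash
python3 - <<'E'
from h import *
d=dict(np.load("m_wrist.npz"));w=wcloud(d,d)
v,u=np.mgrid[:400,:640];yaw=.187
cx=np.array([np.cos(yaw),np.sin(yaw),0]);cy=np.array([-np.sin(yaw),np.cos(yaw),0])
loc=np.stack([(w-[532.7,53.9,0])@cx,(w-[532.7,53.9,0])@cy,w[...,2]],-1)
hsv=cv2.cvtColor(d["color"],cv2.COLOR_RGB2HSV)
ok=np.isfinite(w[...,2])
pl=ok&(hsv[...,1]<60)&(hsv[...,2]>170)&(v>50)&(v<146)&(u>245)&(u<390)&(loc[...,2]>58)
p=loc[pl];p=p[p[:,2]>58]
for _ in range(3):
    A=np.c_[p[:,:2],np.ones(len(p))];c=np.linalg.lstsq(A,p[:,2],rcond=None)[0];r=p[:,2]-A@c;p=p[abs(r)<2]
print('plate plane',c.round(4),len(p),p.min(0).round(1),p.max(0).round(1))
rb=ok&(v>25)&(v<100)&(u>300)&(u<335)&(loc[...,2]>c[2]+c[0]*loc[...,0]+19)&(loc[...,2]<110)
q=loc[rb];print('rib top',len(q),q.min(0).round(1),q.max(0).round(1),q.mean(0).round(1));
A=np.c_[q[:,:2],np.ones(len(q))];print(np.linalg.lstsq(A,q[:,2],rcond=None)[0].round(3), cv2.minAreaRect(q[:,:2].astype(np.float32)))
# finger tips
K=d["intrinsics"];H=d["hand_eye"]
for (a,b) in [(280,250),(360,250),(278,260),(362,262),(280,290),(360,290)]:
    z=d["range_z"][b,a];cc=np.array([(a-K[0,2])/K[0,0]*z,(b-K[1,2])/K[1,1]*z,z,1]);print((a,b),(H@cc)[:3].round(1))
E
```

```text
plate plane [-1.40600e-01 -5.00000e-04  6.79029e+01] 9611 [-50.5 -35.7  61.3] [40.9 36.2 76.3]
rib top 999 [-10.9  -7.   87.8] [21.3  7.  94.2] [ 1.7  0.  91.1]
[-6.4000e-02  2.0000e-03  9.1213e+01] ((5.2167253494262695, -0.10308980941772461), (32.17063903808594, 14.027776718139648), 1.0475510358810425)
(280, 250) [-18.1  17.5  10.7]
(360, 250) [17.8 17.5 10.7]
(278, 260) [-17.8   7.7  11.2]
(362, 262) [17.2  5.8 11.4]
(280, 290) [-15.4  -8.1   7.3]
(360, 290) [ 14.6 -11.1   9.4]
```

```bash
cat > tgt.py <<'E'
from path import *
yaw=.187
cx=np.array([np.cos(yaw),np.sin(yaw),0]);cy=np.array([-np.sin(yaw),np.cos(yaw),0])
def ribpose(lx,lz,th,ly=0.,yw=yaw):
    T=np.array([532.7,53.9,0])+lx*cx+ly*cy;T[2]=lz
    _,Rm=case(np.zeros(3),th,yw);return T,Rm
SEED=[-.24,.12,-.66,-1.94,-.37,-2.5]
E
python3 - <<'E'
from tgt import *
from log import *
T,Rm=ribpose(-6.2,92.5,.97);T0=T-50*Rm[:,1]
jc,e=ik(T0,Rm,SEED);jg,e2=ik(T,Rm,SEED);print(jc.round(3),e,jg.round(3),e2)
np.save('jC.npy',jc);np.save('jG.npy',jg)
for j in(jc,jg): print(fk(j)[0].round(1),clear(j,Q)[0],selfc(j))
j0=telemetry.sense()['joint_pos']
for k in np.linspace(0,1,5): T,Rm=fk(j0+k*(jc-j0));print((T+25*Rm[:,1]).round(1),clear(j0+k*(jc-j0),Q)[0])
E
python3 nxt.py jC.npy 7 0.65
```

```text
[-0.034 -0.05  -0.663 -1.575 -0.182 -3.01 ] 1.139588423626492e-11 [-0.213  0.115 -0.654 -1.933 -0.351 -2.524] 2.862236669898266e-10
[486.1  45.1 120.8] {'col': 42, 'body': 69, 'tube': 66, 'fore': 66, 'cam': 22} (127, 256, 103, array([436.,  36., 255.]))
[526.6  52.7  92.5] {'col': 42, 'body': 104, 'tube': 61, 'fore': 81, 'cam': 69} (126, 228, 75, array([477.,  43., 227.]))
[437.5  36.   43.1] {'col': 115, 'body': 128, 'tube': 115, 'fore': 115, 'cam': 69}
[453.   36.9  55.2] {'col': 100, 'body': 115, 'tube': 101, 'fore': 101, 'cam': 58}
[469.9  39.3  69.7] {'col': 82, 'body': 101, 'tube': 88, 'fore': 88, 'cam': 44}
[487.8  43.2  86.9] {'col': 63, 'body': 86, 'tube': 76, 'fore': 77, 'cam': 32}
[506.3  48.9 106.6] {'col': 42, 'body': 69, 'tube': 66, 'fore': 66, 'cam': 22}
10.75 [-0.252 -0.012 -0.815 -1.739 -0.337 -2.678] [418.6  32.4  59.1] [ 0.1  0.6 -0.2] 0.347
[0.11, 0.24, 1.04, 0.01, -0.0, 0.0, 0.65, 0.2, 0.47, 2.17, 0.02, -0.01, 0.0, 0.65, 0.24, 0.69, 3.39, 0.03, -0.01, -0.0, 0.65, 0.24, 0.89, 4.7, 0.04, -0.01, -0.0, 0.65, 0.2, 1.07, 6.09, 0.06, -0.01, -0.0, 0.65, 0.1, 1.21, 7.57, 0.08, -0.01, 0.0, 0.65, -0.06, 1.33, 9.13, 0.09, -0.01, 0.0, 0.65]
```

```bash
python3 - <<'E'
from tgt import *
from log import *
j0=telemetry.sense()['joint_pos']
for th in (.97,1.02):
  lx,lz=(-6.2,92.5) if th==.97 else (-7.3,91.7)
  for dx,dz in((0,0),(-20,30),(-30,30),(-30,45),(0,45),(-70,20)):
    T,Rm=ribpose(lx+dx,lz+dz,th)
    j,e=ik(T,Rm,SEED);print(th,dx,dz,j.round(3),round(e,4),clear(j,Q)[0],selfc(j)[0])
E
```

```text
0.97 0 0 [-0.213  0.115 -0.654 -1.933 -0.351 -2.524] 0.0 {'col': 42, 'body': 104, 'tube': 61, 'fore': 81, 'cam': 69} 126
0.97 -20 30 [-0.007 -0.013 -0.622 -1.564 -0.159 -3.038] 0.0 {'col': 29, 'body': 70, 'tube': 49, 'fore': 49, 'cam': 35} 145
0.97 -30 30 [-0.01  -0.033 -0.64  -1.556 -0.162 -3.044] 0.0 {'col': 35, 'body': 68, 'tube': 56, 'fore': 56, 'cam': 28} 137
0.97 -30 45 [-0.011 -0.061 -0.641 -1.552 -0.165 -3.05 ] 0.0227 {'col': 28, 'body': 57, 'tube': 65, 'fore': 65, 'cam': 17} 136
0.97 0 45 [ 7.000e-03 -3.000e-03 -5.840e-01 -1.562e+00 -1.500e-01 -3.050e+00] 0.0215 {'col': 12, 'body': 64, 'tube': 43, 'fore': 46, 'cam': 41} 161
0.97 -70 20 [-0.129 -0.083 -0.728 -1.648 -0.26  -2.878] 0.0 {'col': 65, 'body': 78, 'tube': 97, 'fore': 97, 'cam': 20} 100
1.02 0 0 [-0.326  0.154 -0.73  -2.094 -0.504 -2.272] 0.0 {'col': 55, 'body': 108, 'tube': 85, 'fore': 112, 'cam': 67} 101
1.02 -20 30 [-0.22   0.013 -0.684 -1.862 -0.36  -2.61 ] 0.0 {'col': 40, 'body': 74, 'tube': 88, 'fore': 99, 'cam': 32} 117
1.02 -30 30 [-0.228 -0.006 -0.701 -1.847 -0.365 -2.62 ] 0.0 {'col': 45, 'body': 73, 'tube': 96, 'fore': 104, 'cam': 25} 112
1.02 -30 45 [-0.126 -0.054 -0.664 -1.705 -0.268 -2.835] 0.0 {'col': 33, 'body': 58, 'tube': 85, 'fore': 88, 'cam': 14} 129
1.02 0 45 [-0.112  0.005 -0.611 -1.742 -0.257 -2.805] 0.0 {'col': 17, 'body': 65, 'tube': 63, 'fore': 72, 'cam': 39} 145
1.02 -70 20 [-0.32  -0.049 -0.79  -1.845 -0.444 -2.557] 0.0 {'col': 74, 'body': 83, 'tube': 132, 'fore': 136, 'cam': 23} 80
```

```bash
python3 - <<'E'
from tgt import *
for n,dx,dz in(('D1',-70,20),('D2',-34,21),('G',0,0)):
    T,Rm=ribpose(-7.3+dx,91.7+dz,1.02);j,e=ik(T,Rm,[-.3,0,-.75,-1.9,-.44,-2.5]);np.save(f'j{n}.npy',j);print(n,T.round(1),e)
E
python3 nxt.py jD1.npy 6 0.65
```

```text
D1 [456.7  39.5 111.7] 1.1368683772161603e-15
D2 [492.1  46.2 112.7] 6.292744103575387e-13
G [525.5  52.5  91.7] 1.078035438695224e-12
10.75 [-0.252 -0.012 -0.815 -1.739 -0.337 -2.678] [418.6  32.4  59.1] [ 0.1  0.6 -0.2] 0.347
[-0.07, -0.01, 1.04, 0.02, 0.0, 0.0, 0.65, -0.11, -0.04, 2.1, 0.05, -0.0, 0.0, 0.65, -0.13, -0.09, 3.18, 0.07, -0.0, 0.0, 0.65, -0.12, -0.16, 4.27, 0.09, -0.0, 0.0, 0.65, -0.09, -0.26, 5.39, 0.12, -0.0, 0.0, 0.65, -0.04, -0.38, 6.52, 0.14, -0.01, 0.0, 0.65]
```

send_rows(series=[-0.07,-0.2,1.0,0.02,0,0,0.65,-0.11,-0.3,2.1,0.05,0,0,0.65,-0.13,-0.3,3.2,0.07,0,0,0.65,-0.12,-0.3,4.3,0.09,0,0,0.65,-0.09,-0.3,5.4,0.12,0,0,0.65,-0.04,-0.4,6.5,0.14,-0.01,0,0.65,-0.04,-0.4,6.5,0.14,-0.01,0,0.65])

```text
clock: 11.45
tool_pos: [457.0, 37.8, 111.2]
eef_rot: [-0.212, 0.175, -0.615, 0.739]
contact_force: [-0.4, 0.5, -0.2]
grip_width: 0.349
```

```bash
python3 nxt.py jD2.npy 4 0.65
```

```text
11.45 [-0.311 -0.051 -0.785 -1.834 -0.43  -2.574] [457.   37.8 111.2] [-0.4  0.5 -0.2] 0.349
[-0.03, 0.73, 0.53, 0.0, -0.0, 0.0, 0.65, -0.08, 1.48, 1.04, 0.0, -0.0, 0.0, 0.65, -0.13, 2.23, 1.54, 0.0, -0.0, 0.0, 0.65, -0.18, 2.99, 2.03, 0.01, -0.0, 0.0, 0.65]
```

send_rows(series=[-0.03,0.7,0.5,0,0,0,0.65,-0.08,1.5,1.0,0,0,0,0.65,-0.13,2.2,1.5,0,0,0,0.65,-0.18,3.0,2.0,0.01,0,0,0.65,-0.18,3.0,2.0,0.01,0,0,0.65,-0.18,3.0,2.0,0.01,0,0,0.65])

```text
clock: 12.05
tool_pos: [491.1, 46.8, 110.9]
eef_rot: [-0.209, 0.173, -0.615, 0.74]
contact_force: [0.6, -0.5, -0.4]
grip_width: 0.356
```

```bash
python3 nxt.py jG.npy 6 0.65; python3 cap.py n wrist
```

```text
12.05 [-0.294  0.024 -0.742 -1.934 -0.434 -2.48 ] [491.1  46.8 110.9] [ 0.6 -0.5 -0.4] 0.356
[-0.08, 0.65, 0.02, -0.0, 0.0, 0.0, 0.65, -0.13, 1.31, 0.05, -0.0, 0.0, 0.0, 0.65, -0.13, 1.97, 0.08, -0.0, -0.0, 0.0, 0.65, -0.11, 2.63, 0.12, -0.0, -0.0, 0.0, 0.65, -0.04, 3.3, 0.15, -0.0, -0.0, 0.0, 0.65, 0.06, 3.98, 0.19, -0.0, -0.0, 0.0, 0.65]
12.05 [-0.294  0.024 -0.742 -1.934 -0.434 -2.48 ] [491.1  46.8 110.9] [ 0.6 -0.5 -0.4] 0.356
[[ 0.184  0.839  0.513]
 [-0.983  0.156  0.096]
 [ 0.001 -0.522  0.853]]
```

View pics/n_wrist.png

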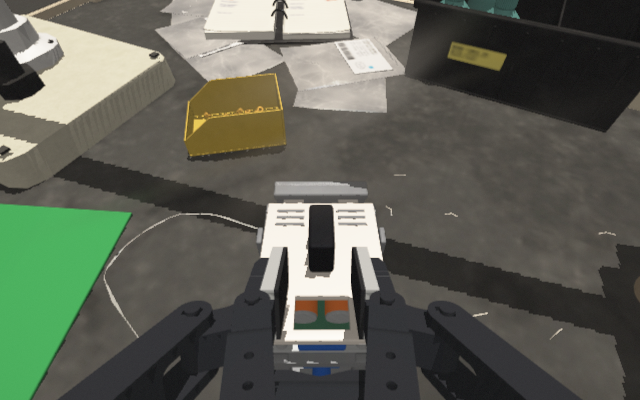

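```bash
cat > meas.py <<'E'
import sys
from h import *
d=dict(np.load(sys.argv[1]));w=wcloud(d,d)
yaw=.187
cx=np.array([np.cos(yaw),np.sin(yaw),0]);cy=np.array([-np.sin(yaw),np.cos(yaw),0])
loc=np.stack([(w-[532.7,53.9,0])@cx,(w-[532.7,53.9,0])@cy,w[...,2]],-1)
hsv=cv2.cvtColor(d["color"],cv2.COLOR_RGB2HSV)
v,u=np.mgrid[:400,:640]
ok=np.isfinite(w[...,2])
pl=ok&(hsv[...,1]<60)&(hsv[...,2]>150)&(v>200)&(v<300)&(u>262)&(u<380)&(loc[...,2]>56)
p=loc[pl]
for _ in range(3):
    A=np.c_[p[:,:2],np.ones(len(p))];c=np.linalg.lstsq(A,p[:,2],rcond=None)[0];r=p[:,2]-A@c;p=p[abs(r)<2]
print('plate plane',c.round(4),len(p),p.min(0).round(1),p.max(0).round(1))
rb=ok&(v>195)&(v<275)&(u>303)&(u<338)&(loc[...,2]>c[2]+c[0]*loc[...,0]+20)
q=loc[rb];print('rib top',len(q),np.percentile(q,2,axis=0).round(1),np.percentile(q,98,axis=0).round(1),q.mean(0).round(1));
A=np.c_[q[:,:2],np.ones(len(q))];print(np.linalg.lstsq(A,q[:,2],rcond=None)[0].round(3), cv2.minAreaRect(q[:,:2].astype(np.float32)))
E
python3 meas.py n_wrist.npz
```

```text
plate plane [-2.35600e-01 -1.10000e-03  6.97189e+01] 993 [ 12.9 -35.8  62.6] [26.1 35.9 67.4]
rib top 1089 [-8.7 -6.6 88.5] [21.   6.7 93.6] [ 5.1  0.1 91.2]
[-1.3800e-01  2.0000e-03  9.1909e+01] ((6.049476623535156, 0.020051002502441406), (13.957005500793457, 31.906856536865234), 89.94998168945312)
```

send_rows(series=[-0.08,0.65,0,0,0,0,0.65,-0.13,1.3,0.05,0,0,0,0.65,-0.13,2.0,0.1,0,0,0,0.65,-0.1,2.6,0.1,0,0,0,0.65,-0.04,3.3,0.15,0,0,0,0.65,0.04,4.0,0.2,0,0,0,0.65,0.04,4.0,0.2,0,0,0,0.65,0.04,4.0,0.2,0,0,0,0.65])

```text
clock: 12.9
tool_pos: [525.5, 52.8, 92.2]
eef_rot: [-0.209, 0.172, -0.615, 0.74]
contact_force: [0.4, 0.2, -0.3]
grip_width: 0.35
```

```bash
python3 cap.py o wrist side
```

```text
12.9 [-0.33   0.154 -0.735 -2.106 -0.509 -2.258] [525.5  52.8  92.2] [ 0.4  0.2 -0.3] 0.35
[[ 0.184  0.839  0.512]
 [-0.983  0.156  0.097]
 [ 0.001 -0.521  0.853]]
```

View pics/o_wrist.png

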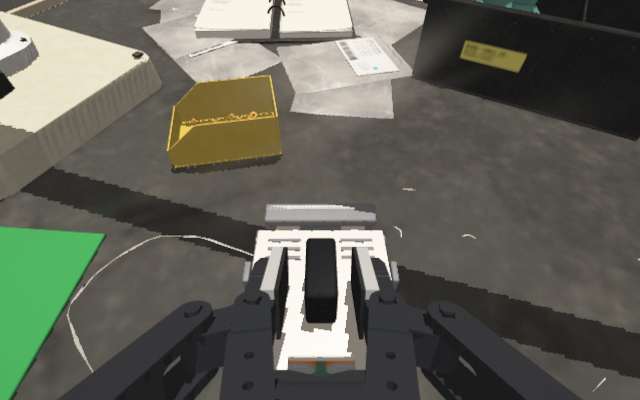

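Rib (320, 280) sits centred between the pads. Close.

send_rows(series=[0,0,0,0,0,0,0.75,0,0,0,0,0,0,0.8,0,0,0,0,0,0,0.9,0,0,0,0,0,0,1,0,0,0,0,0,0,1,0,0,0,0,0,0,1])

```text
clock: 13.6
tool_pos: [525.8, 52.8, 92.5]
eef_rot: [-0.208, 0.172, -0.615, 0.741]
contact_force: [-5.0, -2.8, 5.1]
grip_width: 0.149
```

```bash
python3 cap.py p wrist side
```

```text
13.6 [-0.33   0.154 -0.735 -2.107 -0.51  -2.257] [525.8  52.8  92.5] [-5.  -2.8  5.1] 0.149
[[ 0.184  0.84   0.511]
 [-0.983  0.156  0.097]
 [ 0.002 -0.52   0.854]]
```

View pics/p_wrist.png

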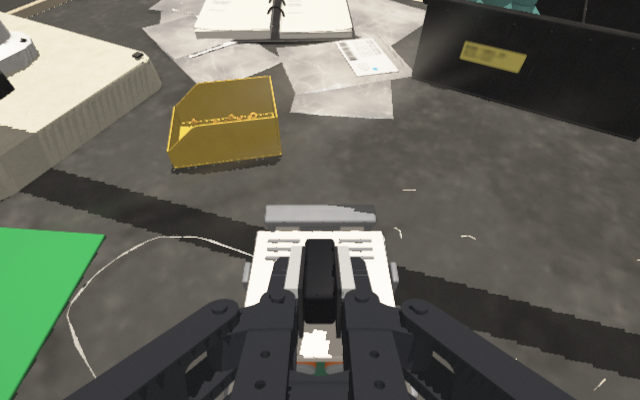

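send_rows(series=[0,-0.05,0.09,0,0,0,1,0,-0.1,0.17,0,0,0,1,0,-0.1,0.17,0,0,0,1])

```text
clock: 14.0
tool_pos: [525.7, 52.8, 94.1]
eef_rot: [-0.209, 0.172, -0.615, 0.74]
contact_force: [-1.1, -1.0, -0.7]
grip_width: 0.149
```

send_rows(series=[0,-0.05,0.09,0,0,0,1,0,-0.05,0.09,0,0,0,1])

```text
clock: 14.2
tool_pos: [525.5, 52.8, 94.7]
eef_rot: [-0.209, 0.173, -0.615, 0.74]
contact_force: [0.9, -1.1, -3.9]
grip_width: 0.148
```

send_rows(series=[0,-0.13,-0.08,0,0,0,1,0,-0.26,-0.16,0,0,0,1,0,-0.26,-0.16,0,0,0,1])

```text
clock: 14.5
tool_pos: [522.5, 52.2, 95.1]
eef_rot: [-0.209, 0.172, -0.615, 0.74]
contact_force: [-1.1, -0.2, -3.7]
grip_width: 0.151
```

send_rows(series=[0,-0.13,-0.08,0,0,0,1,0,-0.26,-0.16,0,0,0,1,0,-0.26,-0.16,0,0,0,1])

```text
clock: 14.8
tool_pos: [519.7, 51.7, 95.4]
eef_rot: [-0.208, 0.172, -0.615, 0.74]
contact_force: [-0.3, -0.6, -2.0]
grip_width: 0.149
```

Moving freely. Continue to 18 mm.

send_rows(series=[0,-0.2,-0.12,0,0,0,1,0,-0.4,-0.24,0,0,0,1,0,-0.6,-0.36,0,0,0,1,0,-0.6,-0.36,0,0,0,1])

```text
clock: 15.2
tool_pos: [512.9, 50.4, 95.7]
eef_rot: [-0.208, 0.172, -0.615, 0.741]
contact_force: [-0.9, 0.5, -1.0]
grip_width: 0.15
```

send_rows(series=[0,-0.2,-0.12,0,0,0,1,0,-0.4,-0.24,0,0,0,1,0,-0.5,-0.3,0,0,0,1,0,-0.5,-0.3,0,0,0,1])

```text
clock: 15.6
tool_pos: [507.2, 49.3, 95.4]
eef_rot: [-0.208, 0.172, -0.615, 0.74]
contact_force: [-0.2, -0.8, -0.1]
grip_width: 0.149
```

```bash
python3 cap.py q wrist side
```

```text
15.6 [-0.345  0.113 -0.76  -2.062 -0.511 -2.295] [507.2  49.3  95.4] [-0.2 -0.8 -0.1] 0.149
[[ 0.184  0.839  0.512]
 [-0.983  0.156  0.097]
 [ 0.001 -0.521  0.854]]
```

View pics/q_wrist.png

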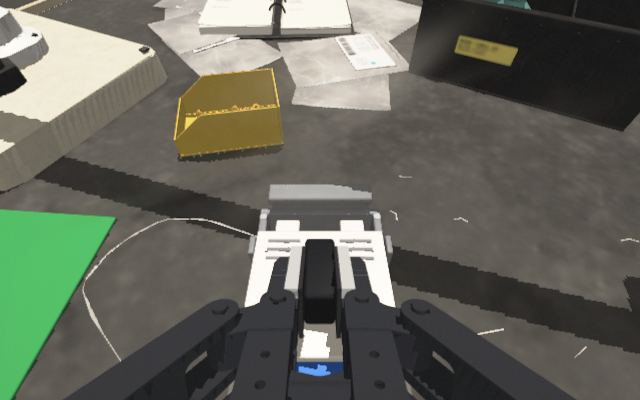

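```bash
python3 -c "
import cv2;a=cv2.imread('pics/q_side.png');cv2.imwrite('pics/q_side_z.png',cv2.resize(a[110:260,220:400],None,fx=4,fy=4,interpolation=cv2.INTER_CUBIC))"
```

```text
(no output)
```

View pics/q_side_z.png

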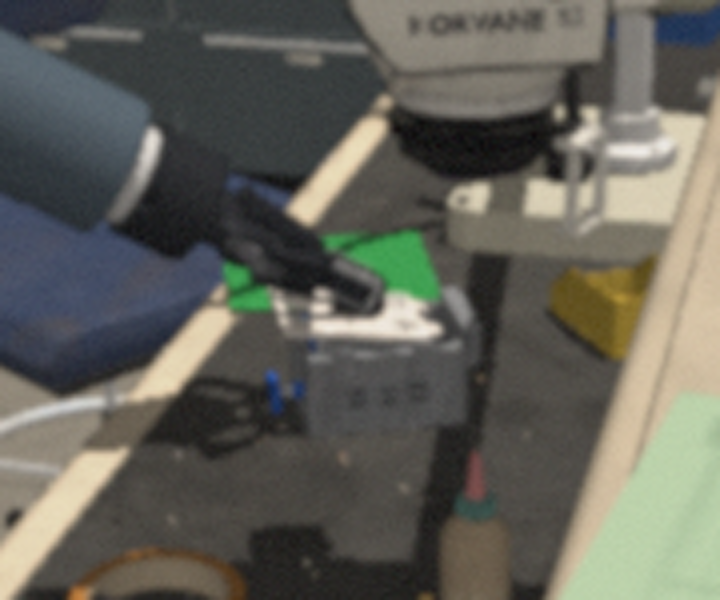

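```bash
python3 - <<'E'
from h import *
for n in("a_top","a_side","d_wrist","q_wrist","f_wrist"):
    d=dict(np.load(n+".npz"))
    if n=="d_wrist":
        d['tool_pos']=np.array([302.9,.7,316.5]);d['eef_rot']=np.array([.422,.568,-.567,-.422])
    w=wcloud(d,d) if "wrist" in n else cloud(d)
    hsv=cv2.cvtColor(d["color"],cv2.COLOR_RGB2HSV)
    m=(hsv[...,0]>55)&(hsv[...,0]<80)&(hsv[...,1]>90)&(w[...,0]>380)&(w[...,0]<600)&(w[...,1]>180)&(w[...,1]<420)
    mm=m&(abs(w[...,2])<30)
    p=w[mm]
    if len(p)<30: print(n,len(p));continue
    r=cv2.minAreaRect(p[:,:2].astype(np.float32));print(n,len(p),np.median(p[:,2]).round(1),np.round(r[0],1),np.round(r[1],1),round(r[2],1),cv2.boxPoints(r).round().tolist())
E
```

```text
a_top 3030 3.7 [495.8 292.9] [160.4 142.3] 6.1 [[409.0, 355.0], [424.0, 214.0], [583.0, 231.0], [568.0, 372.0]]
a_side 796 2.4 [493.9 300.4] [162.3 157.3] 7.9 [[403.0, 367.0], [424.0, 211.0], [585.0, 234.0], [563.0, 390.0]]
d_wrist 3837 4.7 [489.8 303.8] [158.4 144.7] 6.5 [[403.0, 367.0], [419.0, 223.0], [577.0, 241.0], [560.0, 385.0]]
q_wrist 12363 3.3 [537.8 249.9] [168.  82.] 42.2 [[448.0, 224.0], [503.0, 163.0], [628.0, 276.0], [573.0, 337.0]]
f_wrist 15589 3.3 [496.1 297. ] [164.7 147.5] 6.3 [[406.0, 361.0], [422.0, 215.0], [586.0, 233.0], [570.0, 379.0]]
```

```bash
python3 - <<'E'
from tgt import *
from log import *
s=log();j0=s['joint_pos']
def pose(T,th,yw): return np.array(T,float),case(np.zeros(3),th,yw)[1]
wps={}
T,Rm=pose([507,49.3,128],1.16,.187);wps['L']=ik(T,Rm,j0)
T,Rm=pose([507-8*.98,49.3-1.5,128],1.16,.187);wps['L2']=ik(T,Rm,j0)
for yw in(.5,.6,.7):
  for z in (90,60,31.8):
    c=np.array([np.cos(yw),np.sin(yw)]);xy=np.array([496,293.5])-7.1*c
    wps[f'M{yw}_{z}']=ik(*pose([*xy,z],1.161,yw),[-.05,.5,-.9,-2.4,-1.1,-1.6])
for k,(j,e) in wps.items(): print(k,fk(j)[0].round(1),j.round(3),round(e,4),clear(j,Q)[0],selfc(j))
def pth(a,b):
    for k in np.linspace(0,1,9):
        j=a+(b-a)*k;T,Rm=fk(j);c,ar=clear(j,Q);m=min(c,key=c.get)
        # cover level vectors
        # cover x axis tilt: rotate tool y by rel lean
        x=Rm[:,1]*np.sin(1.161)+Rm[:,2]*np.cos(1.161);n=-Rm[:,1]*np.cos(1.161)+Rm[:,2]*np.sin(1.161)
        mid=T+7.1*x-28.6*n
        print(T.round(),'n',n.round(2),'mid',mid.round(),m,c[m],selfc(j))
print('->L');pth(j0,wps['L'][0])
print('L->M');pth(wps['L'][0],wps['M0.6_90'][0])
print('M down');pth(wps['M0.6_90'][0],wps['M0.6_31.8'][0])
np.save('jL.npy',wps['L'][0]);np.save('jM90.npy',wps['M0.6_90'][0]);np.save('jM0.npy',wps['M0.6_31.8'][0])
E
```

```text
15.7 [-0.345  0.114 -0.759 -2.062 -0.51  -2.295] [507.4  49.3  95.5] [ 0.1 -0.1 -1.1] 0.148
L [507.   49.3 128. ] [-0.47   0.119 -0.843 -2.152 -0.733 -2.119] 0.0 {'col': 60, 'body': 79, 'tube': 132, 'fore': 159, 'cam': 24} (62, 208, 102, array([433.,  35., 250.]))
L2 [499.2  47.8 128. ] [-0.484  0.106 -0.855 -2.134 -0.74  -2.127] 0.0 {'col': 63, 'body': 78, 'tube': 139, 'fore': 164, 'cam': 20} (57, 208, 102, array([425.,  34., 250.]))
M0.5_90 [489.8 290.1  90. ] [ 0.041  0.381 -0.921 -2.607 -0.924 -1.719] 0.0 {'col': 132, 'body': 194, 'tube': 52, 'fore': 47, 'cam': 168} (67, 169, 64, array([423., 254., 212.]))
M0.5_60 [489.8 290.1  60. ] [ 0.027  0.52  -0.96  -2.648 -1.081 -1.618] 0.0 {'col': 151, 'body': 217, 'tube': 85, 'fore': 47, 'cam': 185} (58, 139, 34, array([423., 254., 182.]))
M0.5_31.8 [489.8 290.1  31.8] [ 0.019  0.654 -0.982 -2.672 -1.218 -1.539] 0.0 {'col': 171, 'body': 240, 'tube': 119, 'fore': 33, 'cam': 203} (53, 107, 6, array([423., 254., 154.]))
M0.6_90 [490.1 289.5  90. ] [ 0.006  0.361 -0.829 -2.397 -0.861 -1.848] 0.0 {'col': 113, 'body': 189, 'tube': 22, 'fore': 
[... 3083 characters left out ...]
 n [ 0. -0.  1.] mid [496. 296.  46.] fore 28 (77, 154, 49, array([428., 248., 197.]))
[490. 292.  67.] n [ 0. -0.  1.] mid [496. 296.  39.] fore 30 (75, 147, 42, array([428., 248., 190.]))
[490. 292.  60.] n [ 0. -0.  1.] mid [496. 296.  32.] fore 31 (72, 139, 34, array([428., 249., 182.]))
[490. 292.  53.] n [ 0. -0.  1.] mid [496. 296.  24.] fore 31 (70, 132, 27, array([428., 248., 175.]))
[490. 291.  46.] n [ 0. -0.  1.] mid [496. 296.  17.] fore 31 (69, 125, 20, array([428., 248., 168.]))
[490. 291.  39.] n [ 0. -0.  1.] mid [496. 295.  10.] fore 30 (67, 118, 13, array([428., 248., 161.]))
[490. 289.  32.] n [0. 0. 1.] mid [496. 293.   3.] fore 29 (65, 111, 6, array([428., 247., 154.]))
```

```bash
python3 - <<'E'
from tgt import *
for n,z in(('M75',75),('M0',31.8)):
    yw=.55;xy=np.array([496,293.5])-7.1*np.array([np.cos(yw),np.sin(yw)])
    j,e=ik(np.array([*xy,z]),case(np.zeros(3),1.161,yw)[1],[-.05,.5,-.9,-2.4,-1.1,-1.6]);np.save(f'j{n}.npy',j);print(j.round(3),e,clear(j,Q)[0],selfc(j))
E
python3 nxt.py jL.npy 6 1
```

```text
[ 0.008  0.438 -0.899 -2.528 -0.964 -1.717] 5.684341886080802e-16 {'col': 132, 'body': 203, 'tube': 54, 'fore': 40, 'cam': 174} (67, 154, 49, array([426., 250., 197.]))
[-0.012  0.639 -0.941 -2.582 -1.169 -1.565] 2.3305801732931285e-14 {'col': 162, 'body': 238, 'tube': 110, 'fore': 31, 'cam': 201} (58, 110, 6, array([426., 250., 154.]))
15.7 [-0.345  0.114 -0.759 -2.062 -0.51  -2.295] [507.4  49.3  95.5] [ 0.1 -0.1 -1.1] 0.148
[-0.11, -0.25, 0.35, 0.02, 0.0, 0.0, 1.0, -0.18, -0.51, 0.76, 0.04, 0.0, 0.01, 1.0, -0.2, -0.79, 1.2, 0.06, 0.0, 0.01, 1.0, -0.18, -1.08, 1.68, 0.09, 0.0, 0.01, 1.0, -0.12, -1.4, 2.21, 0.11, 0.0, 0.01, 1.0, -0.0, -1.72, 2.76, 0.14, 0.0, 0.0, 1.0]
```

send_rows(series=[0,-0.26,0.43,0,0,0,1,0,-0.52,0.85,0.02,0,0,1,0,-0.78,1.28,0.05,0,0,1,0,-1.1,1.7,0.08,0,0,1,0,-1.4,2.2,0.11,0,0,1,0,-1.7,2.76,0.14,0,0,1,0,-1.7,2.76,0.14,0,0,1])

```text
clock: 16.4
tool_pos: [506.9, 49.0, 127.4]
eef_rot: [-0.156, 0.129, -0.626, 0.753]
contact_force: [0.5, -1.0, -0.9]
grip_width: 0.149
```

```bash
python3 cap.py r wrist side; python3 nxt.py jM75.npy 12 1
```

```text
16.4 [-0.475  0.125 -0.85  -2.163 -0.744 -2.102] [506.9  49.  127.4] [ 0.5 -1.  -0.9] 0.149
[[ 0.183  0.902  0.39 ]
 [-0.983  0.167  0.073]
 [ 0.    -0.397  0.918]]
16.5 [-0.474  0.124 -0.849 -2.162 -0.742 -2.104] [507.2  49.  127.6] [-0.  -0.6 -1.2] 0.154
[-2.1, 0.75, -0.01, 0.0, -0.01, 0.04, 1.0, -4.2, 1.42, -0.07, 0.0, -0.02, 0.07, 1.0, -6.28, 2.01, -0.18, 0.01, -0.03, 0.1, 1.0, -8.34, 2.54, -0.35, 0.01, -0.04, 0.13, 1.0, -10.39, 3.0, -0.56, 0.01, -0.05, 0.16, 1.0, -12.41, 3.4, -0.83, 0.01, -0.06, 0.19, 1.0, -14.41, 3.73, -1.16, 0.01, -0.07, 0.22, 1.0, -16.39, 4.01, -1.55, 0.01, -0.08, 0.24, 1.0]
```

View pics/r_wrist.png

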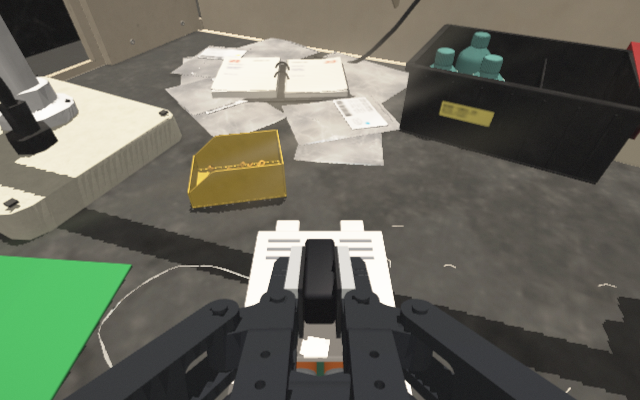

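```bash
cat > lvl.py <<'E'
import sys
from h import *
d=dict(np.load(sys.argv[1]));v0,v1=map(int,sys.argv[2:4])
w=wcloud(d,d);hsv=cv2.cvtColor(d["color"],cv2.COLOR_RGB2HSV);v,u=np.mgrid[:400,:640]
t=d['tool_pos'];Rm=R.from_quat(d['eef_rot']).as_matrix()
ax=np.array([Rm[0,1],Rm[1,1],0]);ax/=np.linalg.norm(ax);ay=np.array([-ax[1],ax[0],0])
l=np.stack([(w-t)@ax,(w-t)@ay,w[...,2]-t[2]],-1)
pl=np.isfinite(w[...,2])&(hsv[...,1]<60)&(hsv[...,2]>150)&(v>v0)&(v<v1)&(u>240)&(u<400)&(abs(l[...,2]+24)<8)&(abs(l[...,1])<40)
p=l[pl]
for _ in range(4):
    A=np.c_[p[:,:2],np.ones(len(p))];c=np.linalg.lstsq(A,p[:,2],rcond=None)[0];r=p[:,2]-A@c;p=p[abs(r)<1.5]
print('slope x,y, z at TCP',c.round(3),len(p),p.min(0).round(1),p.max(0).round(1))
E
python3 lvl.py r_wrist.npz 220 400
```

```text
slope x,y, z at TCP [-4.0000e-03 -1.0000e-03 -2.3456e+01] 5475 [-15.9 -35.7 -25.1] [ 65.1  36.4 -21.9]
```

send_rows(series=[-2.1,0.7,0,0,-0.01,0.04,1,-4.2,1.4,-0.1,0,-0.02,0.07,1,-6.3,2.0,-0.2,0.01,-0.03,0.1,1,-8.3,2.5,-0.3,0.01,-0.04,0.13,1,-10.4,3.0,-0.6,0.01,-0.05,0.16,1,-12.4,3.4,-0.8,0.01,-0.06,0.19,1,-14.4,3.7,-1.2,0.01,-0.07,0.22,1,-16.4,4.0,-1.5,0.01,-0.08,0.24,1])

```text
clock: 17.3
tool_pos: [507.8, 217.2, 97.9]
eef_rot: [-0.161, 0.113, -0.524, 0.828]
contact_force: [0.0, 0.5, -0.9]
grip_width: 0.148
```

```bash
python3 nxt.py jM75.npy 5 1
```

```text
17.3 [-0.15   0.338 -0.888 -2.42  -0.902 -1.835] [507.8 217.2  97.9] [ 0.   0.5 -0.9] 0.148
[-1.46, 0.53, -0.26, -0.0, -0.01, 0.02, 1.0, -2.92, 1.03, -0.55, -0.01, -0.02, 0.04, 1.0, -4.38, 1.49, -0.89, -0.01, -0.03, 0.06, 1.0, -5.84, 1.91, -1.26, -0.01, -0.05, 0.08, 1.0, -7.29, 2.29, -1.67, -0.02, -0.06, 0.1, 1.0]
```

send_rows(series=[-1.5,0.5,-0.3,0,-0.01,0.02,1,-2.9,1.0,-0.5,-0.01,-0.02,0.04,1,-4.4,1.5,-0.9,-0.01,-0.03,0.06,1,-5.8,1.9,-1.3,-0.01,-0.05,0.08,1,-7.3,2.3,-1.7,-0.02,-0.06,0.1,1,-7.3,2.3,-1.7,-0.02,-0.06,0.1,1,-7.3,2.3,-1.7,-0.02,-0.06,0.1,1])

```text
clock: 18.0
tool_pos: [489.7, 289.3, 74.9]
eef_rot: [-0.179, 0.101, -0.476, 0.855]
contact_force: [-0.5, 0.0, -1.5]
grip_width: 0.145
```

```bash
python3 cap.py s wrist side top; python3 lvl.py s_wrist.npz 220 400; python3 - <<'E'
from h import *
d=dict(np.load("s_wrist.npz"));w=wcloud(d,d)
hsv=cv2.cvtColor(d["color"],cv2.COLOR_RGB2HSV)
m=(hsv[...,0]>55)&(hsv[...,0]<80)&(hsv[...,1]>90)&(abs(w[...,2])<15)
p=w[m];r=cv2.minAreaRect(p[:,:2].astype(np.float32));print(np.median(p[:,2]),r,cv2.boxPoints(r).round(1).tolist())
E
```

```text
18.0 [ 0.007  0.431 -0.892 -2.516 -0.95  -1.731] [489.7 289.3  74.9] [-0.5  0.  -1.5] 0.145
[[ 0.525  0.778  0.344]
 [-0.851  0.482  0.209]
 [-0.003 -0.402  0.916]]
slope x,y, z at TCP [-1.3000e-02  1.0000e-03 -2.3336e+01] 4071 [  7.8 -35.6 -25.7] [ 65.   36.5 -22. ]
3.3934687516714064 ((513.9578247070312, 296.9847412109375), (126.77967071533203, 142.1459503173828), 6.550652980804443) [[442.8999938964844, 360.3999938964844], [459.1000061035156, 219.10000610351562], [585.0, 233.60000610351562], [568.7999877929688, 374.79998779296875]]
```

View pics/s_wrist.png

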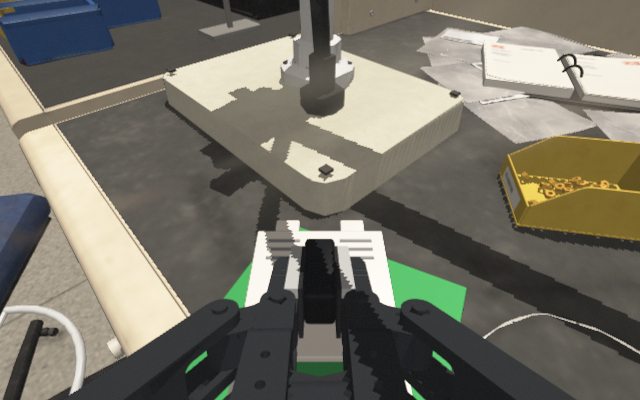

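View pics/s_top.png

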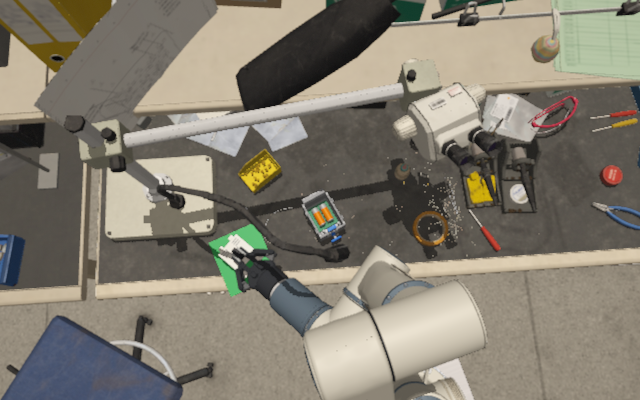

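```bash
python3 - <<'E'
from tgt import *
yw=.55;xy=np.array([496.7,294.3])-7.1*np.array([np.cos(yw),np.sin(yw)])
j,e=ik(np.array([*xy,34.5]),case(np.zeros(3),1.17,yw)[1],[-.05,.5,-.9,-2.4,-1.1,-1.6]);np.save('jM3.npy',j);print(e,j)
E
python3 nxt.py jM3.npy 8 1
```

```text
9.72022462519817e-14 [-0.01134426  0.63992311 -0.94210751 -2.582744   -1.17951777 -1.5643272 ]
18.15 [ 0.006  0.431 -0.893 -2.516 -0.951 -1.731] [489.9 288.6  75.2] [ 0.4  0.6 -1.1] 0.151
[-0.08, 0.27, -0.45, 0.0, 0.0, 0.0, 1.0, -0.14, 0.52, -0.91, 0.0, 0.0, 0.0, 1.0, -0.18, 0.76, -1.36, 0.01, 0.0, 0.0, 1.0, -0.2, 0.99, -1.81, 0.01, 0.0, 0.0, 1.0, -0.21, 1.21, -2.27, 0.01, 0.0, 0.0, 1.0, -0.2, 1.41, -2.73, 0.01, -0.0, 0.0, 1.0, -0.17, 1.61, -3.19, 0.01, -0.0, 0.0, 1.0, -0.12, 1.79, -3.66, 0.01, -0.0, -0.0, 1.0]
```

send_rows(series=[-0.08,0.3,-0.45,0,0,0,1,-0.12,0.5,-0.9,0,0,0,1,-0.12,0.8,-1.4,0.01,0,0,1,-0.12,1.0,-1.8,0.01,0,0,1,-0.12,1.2,-2.3,0.01,0,0,1,-0.12,1.4,-2.7,0.01,0,0,1,-0.12,1.6,-3.2,0.013,0,0,1,-0.12,1.8,-3.6,0.013,0,0,1])

```text
clock: 18.95
tool_pos: [490.6, 291.0, 34.1]
eef_rot: [-0.173, 0.099, -0.478, 0.856]
contact_force: [-1.0, -0.3, -0.3]
grip_width: 0.151
```

send_rows(series=[0,0,0,0,0,0,1,0,0,0,0,0,0,1])

```text
clock: 19.15
tool_pos: [490.6, 291.1, 34.5]
eef_rot: [-0.173, 0.099, -0.477, 0.856]
contact_force: [-0.0, -0.5, -0.7]
grip_width: 0.151
```

```bash
python3 cap.py t wrist side; python3 lvl.py t_wrist.npz 220 400;python3 -c "
import cv2;a=cv2.imread('pics/t_side.png');cv2.imwrite('pics/t_side_z.png',cv2.resize(a[130:230,220:370],None,fx=5,fy=5,interpolation=cv2.INTER_CUBIC))"
```

```text
19.15 [-0.011  0.638 -0.939 -2.578 -1.175 -1.571] [490.6 291.1  34.5] [-0.  -0.5 -0.7] 0.151
[[ 0.525  0.783  0.334]
 [-0.851  0.484  0.202]
 [-0.003 -0.391  0.92 ]]
slope x,y, z at TCP [ 2.0000e-03  1.0000e-03 -2.3428e+01] 4016 [-15.4 -35.6 -24.9] [ 65.5  36.5 -21.9]
```

View pics/t_side_z.png

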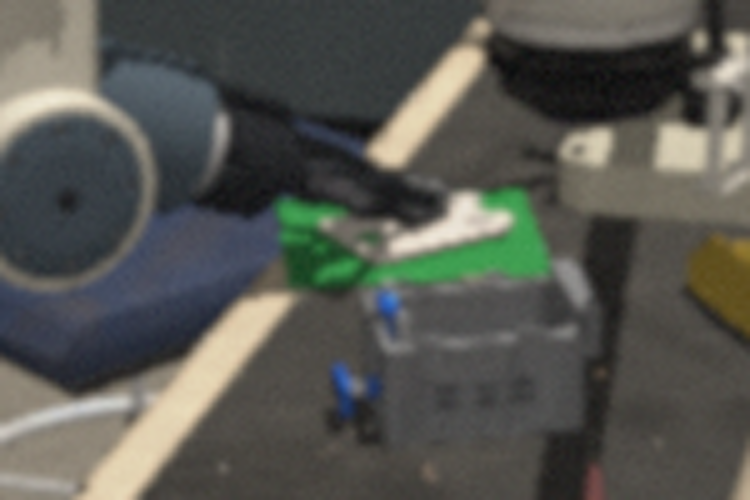

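send_rows(series=[0,0.04,-0.09,0,0,0,1,0,0.08,-0.18,0,0,0,1,0,0.08,-0.18,0,0,0,1])

```text
clock: 19.55
tool_pos: [490.6, 291.1, 32.7]
eef_rot: [-0.173, 0.098, -0.477, 0.856]
contact_force: [0.6, -0.2, -0.7]
grip_width: 0.15
```

send_rows(series=[0,0.02,-0.05,0,0,0,1,0,0.02,-0.05,0,0,0,1])

```text
clock: 19.75
tool_pos: [490.6, 291.2, 32.2]
eef_rot: [-0.173, 0.098, -0.477, 0.856]
contact_force: [0.7, -0.9, 0.3]
grip_width: 0.149
```

send_rows(series=[0,0.02,-0.05,0,0,0,1,0,0.02,-0.05,0,0,0,1])

```text
clock: 19.95
tool_pos: [490.7, 291.2, 32.0]
eef_rot: [-0.173, 0.098, -0.477, 0.856]
contact_force: [-0.5, -0.7, 3.2]
grip_width: 0.151
```

send_rows(series=[0,0.01,-0.02,0,0,0,1,0,0.01,-0.02,0,0,0,0.82,0,0.01,-0.02,0,0,0,0.75,0,0.01,-0.02,0,0,0,0.68,0,0.01,-0.02,0,0,0,0.65,0,0.01,-0.02,0,0,0,0.65])

```text
clock: 20.55
tool_pos: [490.6, 291.1, 31.2]
eef_rot: [-0.173, 0.098, -0.477, 0.856]
contact_force: [0.3, 0.1, -0.3]
grip_width: 0.353
```

```bash
python3 cap.py u wrist
```

```text
20.55 [-0.012  0.653 -0.941 -2.581 -1.189 -1.561] [490.6 291.1  31.2] [ 0.3  0.1 -0.3] 0.353
[[ 0.525  0.783  0.334]
 [-0.851  0.484  0.203]
 [-0.003 -0.391  0.921]]
```

View pics/u_wrist.png

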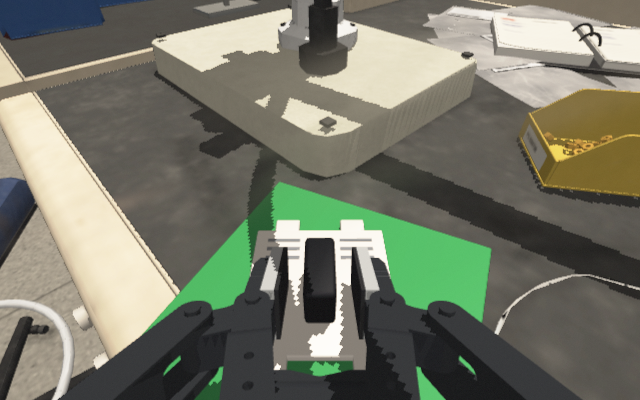

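send_rows(series=[0,-0.2,0.4,0,0,0,0.65,0,-0.4,0.9,0,0,0,0.65,0,-0.8,1.8,0,0,0,0.65,0,-1.2,2.8,0,0,0,0.65,0,-1.6,3.7,0,0,0,0.65,0,-2,4.4,0,0,0,0.65,0,-2,4.4,0,0,0,0.65])

```text
clock: 21.3
tool_pos: [489.8, 290.4, 81.8]
eef_rot: [-0.172, 0.097, -0.478, 0.856]
contact_force: [0.0, 0.7, 0.1]
grip_width: 0.351
```

```bash
python3 cap.py w wrist side top; python3 - <<'E'
from h import *
d=dict(np.load("w_wrist.npz"));w=wcloud(d,d)
hsv=cv2.cvtColor(d["color"],cv2.COLOR_RGB2HSV);v,u=np.mgrid[:400,:640]
ok=np.isfinite(w[...,2])
pl=ok&(hsv[...,1]<70)&(hsv[...,2]>90)&(w[...,2]>5)&(w[...,2]<12)&(np.hypot(w[...,0]-497,w[...,1]-294)<75)
p=w[pl];A=np.c_[p[:,:2],np.ones(len(p))];c=np.linalg.lstsq(A,p[:,2],rcond=None)[0];print('plane',c.round(4),np.median(p[:,2]),len(p),cv2.minAreaRect(p[:,:2].astype(np.float32)))
rb=ok&(w[...,2]>26)&(w[...,2]<36)&(np.hypot(w[...,0]-502,w[...,1]-297)<22)&(hsv[...,2]<80)
p=w[rb];print('rib',len(p),cv2.minAreaRect(p[:,:2].astype(np.float32)),np.median(p[:,2]))
E
python3 -c "
import cv2;a=cv2.imread('pics/w_side.png');cv2.imwrite('pics/w_side_z.png',cv2.resize(a[130:270,220:400],None,fx=4,fy=4,interpolation=cv2.INTER_CUBIC))"
```

```text
21.3 [ 0.008  0.423 -0.896 -2.52  -0.963 -1.73 ] [489.8 290.4  81.8] [0.  0.7 0.1] 0.351
[[ 0.525  0.785  0.33 ]
 [-0.851  0.484  0.203]
 [-0.001 -0.387  0.922]]
plane [-3.70000e-03 -2.20000e-03  1.09763e+01] 8.438310488778754 5503 ((516.2867431640625, 307.4530944824219), (70.91551208496094, 53.8097038269043), 31.8577938079834)
rib 1429 ((502.08740234375, 299.17510986328125), (32.17900848388672, 13.469871520996094), 32.580055236816406) 32.247484366563086
```

View pics/w_wrist.png

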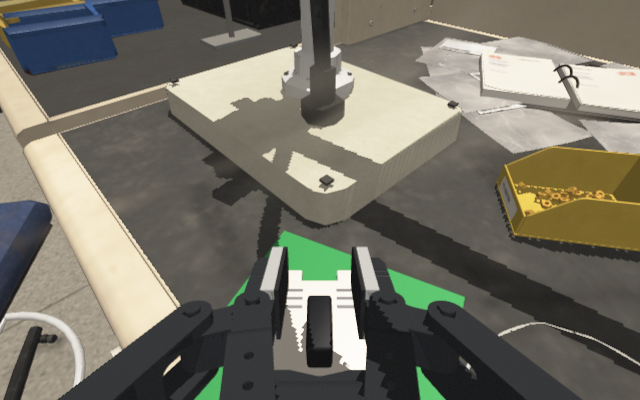

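View pics/w_side_z.png

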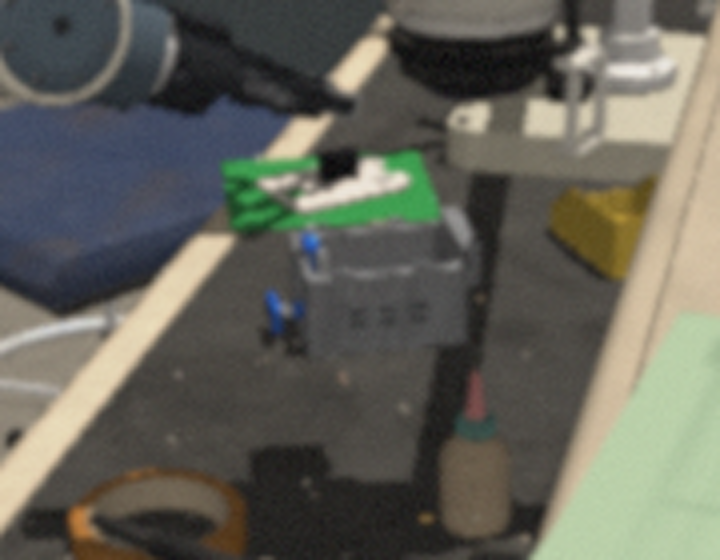

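```bash
python3 -c "
from cell import order,telemetry
print(order.finish_job(), telemetry.sense()['clock'])"
```

```text
the job is handed in; nothing more can be done
the job is handed in; nothing more can be done
```

The cover is off the case and lying flat, rib up, near the middle of the green mat. I handed the job in at about 21.5 s.

- **Tab:** I pressed the blue pad in about 5 mm, watching the force. The reading along the push peaked at about 9 N (about 9.5 N in all), below the 15 N limit, and the cover sprang up.
- **Cover:** I gripped the rib, lifted it 3 mm and drew the cover about 18 mm towards the tab end, with no more than about 4 N on the wrist. Then I carried it under the lamp, levelled it and set it down with about 3 N.
- **Last checks:**
  - Position: the plate's middle is at about (497, 296) mm and the mat's centre at about (497, 294) mm.
  - Flatness: the plate's top is 8.4 mm above the bench, which matches it lying on the 3 mm mat, and its slope is under 0.005 rad.
  - Surroundings: the flux bottle is still standing in the side view, and the open fingers are about 25 mm above the rib.
- **Not settled:** The camera estimates of the mat's centre differed by up to about 10 mm. I used the value from the last wrist view and the first top view, which agreed within about 3 mm.

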